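Prop open the model chest to air it

ROBOT

A 6-joint arm with a two-finger parallel gripper is mounted at the origin on a cart in front of the work surface, level with it; the furniture and walls round the work are solid. World frame = base frame: x ahead of the robot, y to its left, z up, the work surface at z = 0. Lengths are in m, angles in rad, forces in N, time in s.
With the tool pointing down it reaches from about 0.325 to 0.85 m from the base axis. Payload 15.5 kg.
Tool frame: the origin (TCP) lies between the finger pads; the fingertips stand 25 mm ahead of it and the grasp point (between the pads) lies 6 mm ahead of it (r.tips_ahead is the distance from the TCP to the fingertips, in m); z points along the fingers, y is the line along which they close (so a half turn about z gives the same grasp; the last joint's range is limited). The gripper opens to 91 mm and grips with 3 to 60 N. Pads are 32 mm wide; open, the fingers measure 118 mm over their backs; the gripper's body (76 mm by 178 mm) begins 60 mm behind the grasp point.
Start: joints at [-1.373, 0.494, 1.345, -0, 1.302, -0.096], TCP at [0.181, -0.598, 0.239] pointing down, gripper open.
Joint ranges: [-2.91, 2.91], [-0.82, 2.16], [0.22, 2.67], [-1.22, 4.37], [0.12, 2.79], [-3.08, 3.08]. Speed limits (rad/s): [1.89, 1.89, 2.57, 3.01, 3.01, 3.01].

INTERFACE

Orientations are given as a 3x3 rotation matrix whose columns are the frame's x, y, z axes.
In Python, from workcell import r gives the robot as it stands. The module is installed in compiled form; this text tells all that it offers.
- The arm moves only by the tool apply_moves, never from a script. Its argument "increments" is a list that holds one entry, the list of rows, each a list of 7 numbers: the turn, a rotation vector about the tool's x, y, z each as a share of 180 degrees, from -1 to 1, then the shift along the tool's x, y, z each as a share of 0.1 m, from -1 to 1, then the opening, from -1 (shut) to 1 (fully open). A call has 1 to 20 rows; each row is the pose to reach, as a shift and turn from the pose commanded when the call began, along the tool's axes at that moment, turning the shorter way round; what a row does not reach only later rows make up. A row lasts 1/12 s, in which the tool goes at most 41.7 mm and 7.16 degrees, less where a joint would pass 70% of its speed; a pose out of reach is approached as far as the arm can. A call with a number of a shift or a turn outside -1 to 1 is refused whole. A call with a gripper value outside its range is refused whole. The fingers move at their own pace and stop on an object; "force" is the grip in N (left out, the last holds). Time passes only in rows, so rows that repeat a pose let the fingers close. It gives the time, the measured TCP pose, the force, the opening and the grip force at its end, in the units of the state.
- r.observe(): the state, without advancing time (a new reading comes with each control period).
- r.read_camera(name): name is "side" or "top"; returns a dict with "image" (480x640x3 uint8, blue, green, red), "camera_matrix" (3x3 intrinsics, pixels), "world_to_cam" (4x4, takes a point from world to camera coordinates). Camera axes: x right, y up, looking along -z (the intrinsics and any distortion apply to the point x, -y, -z); pixel columns grow to the right and rows downward; lengths in m; the calibration is good to about 2 mm. A picture is of the moment at which its call begins. There is no depth.
- r.sign_off(): hands the job in; it is judged then, once.
The state is a dict: "clock": time; "q": joint angles; "joint_vel": joint speeds; "tau": joint torques, N m; "eef_pos": TCP position; "eef_rot": TCP orientation; "force": force on the tool from outside, world axes, zero at the start; "moment": the same for the moment, N m; "grip_width": finger opening in m; "finger_force": force on a finger pad.
Only numpy, scipy, OpenCV 4.12 (cv2) and the standard library are available. Lean on these libraries where they do the work, as an engineer would, in place of code of your own. Each camera call takes 0.05 s, during which the arm holds its last target. There are 200 camera calls.

TASK

The plaster models in the grey chest need airing. Take the carton off the blue lid and set it down flat on the bench, tip the lid right back until it leans by itself, swing the prop rod up from its clip, and then lower the lid so that the rod's red bent end sits in the notch nearer the hinge and holds the lid at its wider opening. Never let the lid drop, and leave the other things on the bench where they stand.

Things in the scene. Friction and masses are not known exactly. Their poses are not given: they have to be found in the camera images.
- chest: grey metal chest fixed to the bench: 140 (its x) x 200 (its y) x 90 mm tall, walls 5 mm, plaster models inside. Origin: centre of its underside, on the bench. z up; its front wall (-x side) looks roughly at the robot, its +y is to the left. The lid hinges on its right (-y) top rim; the prop rod is on the outside of the front wall.
- lid_hinge (a point): on the lid's hinge axis (chest frame 0, -100, 94 mm). The axis is parallel to the chest's x. The blue lid is a plate 8 mm thick (top 98 mm over the bench when closed), 202 mm from hinge to free edge, 0.28 to 0.42 kg; along the chest's x it reaches from -112 to +74 mm, so it overhangs the front wall.
- lid (a joint): angle of the lid: 0 closed, grows as its free left edge goes up and over to the right, 1.57 upright, 1.85 leaning back on its stop, where it stays by itself. Below about 1.5 it falls shut if let go unpropped. Lifting takes about 2 N at the handle.
- lid_handle (a point): middle of the lid's handle: a round dark steel bar 10 mm thick, 100 mm long, parallel to the hinge (80 mm free between its two brackets), 35 mm beyond the lid's free edge in the lid's plane, 237 mm from the hinge axis; 30 mm gap between bar and edge. The point's x is the bar's axis, its y points from hinge to handle.
- rail (a point): point of the middle tooth of the steel rail under the lid's front overhang (10 mm thick, chest x -105 to -95 mm). Three pointed teeth at 65, 105 and 145 mm from the hinge reach 30 mm below the lid's mid-plane; the two notches between them are 16 mm wide at the seat and open like a V to 40 mm between the tooth points.
- notch_wide (a point): seat of the notch NEARER the hinge (wider opening): where the axis of the prop rod's bent end lies when seated, 85 mm from the hinge axis along the lid and 17 mm below the lid's mid-plane. With the rod seated here the lid stands at about 1.05 rad and joint prop at about 1.50.
- notch_narrow (a point): seat of the other notch, 125 mm from the hinge (narrow opening: lid at about 0.62, prop at about 1.08). Not the one wanted.
- prop_pivot (a point): the prop rod's pivot, chest frame (-83, -30, 30) mm; its axis is parallel to the chest's x. The steel rod is 10 mm thick and 130 mm long from the pivot to the axis of its bent end.
- prop (a joint): angle of the prop rod: 0 to 0.2 lying by its clip (at 0 it points to the chest's +y, 0.17 rad above level), grows as its end swings up and over to the right; upright at 1.40, leaning to the hinge side beyond, at most 1.75. Stiff pivot: it stays at any angle where it is left, 1 to 2 N at its end turn it. The clip is open at the top and does not hold it.
- prop_end (a point): on the axis of the rod's bent end, in the plane of the lid's rail; it must come to notch_wide. The bent end is a round red bar 10 mm thick, parallel to the hinge, pointing out from the chest (its -x), from chest x = -83 to -143 mm.
- prop_push (a point): on the axis of the red bent end, 19 mm further out than prop_end (chest x = -119 mm): a good place to push it from below and from the left, e.g. with closed fingers tilted about 25 degrees so that they reach under it from the left.
- carton: small white carton with a red corner print lying on the closed lid, 55 (x) x 75 (y) x 30 mm tall, about 60 g. Origin: centre of its underside. Free bench to set it down on lies left and right of the chest, between world x = 0.42 and 0.60; taller equipment stands along the back beyond x = 0.62.
- jar_pink: powder jar with pink contents and white ribbed lid, 58 mm across, 66 mm tall (bystander on the bench). Origin: centre of its underside.
- jar_white: powder jar with white contents and white ribbed lid, 58 mm across, 66 mm tall (bystander on the bench). Origin: centre of its underside.
- bowl: blue rubber mixing bowl, 118 mm across, 60 mm tall (bystander on the bench). Origin: centre of its underside.
- tape: roll of tan masking tape lying flat, 94 mm across, 25 mm tall (bystander on the bench). Origin: centre of its underside.
- blue_bottle: white bottle with a blue cap, 40 mm across, 85 mm tall, close to the hinged (right) wall of the chest (bystander on the bench). Origin: centre of its underside.
- brown_bottle: brown bottle with a black cap, 30 mm across, 58 mm tall, close to the front wall of the chest, right of the prop rod's pivot (bystander on the bench). Origin: centre of its underside.
- stone_cast: cream plaster tooth model, 55 x 68 x 28 mm, behind the chest (bystander on the bench). Origin: centre of its underside.
Things that resemble listed ones, but are neither listed nor needed, are in the scene too. What is shaped like the carton but turquoise is not meant.

How it is judged:
By the outcome, as a careful person would: the job done as asked, in the order asked, and still so for the second after the job is handed in, with the robot touching nothing.
It also fails if it takes over 72 s, if anything falls off the work surface, if the arm or the gripper's body presses on something with over 40 N, if the wrist force passes 120 N, or if a joint passes its speed limit or range.

## Working session

There is one attempt and no reset: what is moved stays moved. The work goes in short steps, Python scripts to look and compute and a tool call to move; the robot and the scene stay as the last step left them, time stands still between calls to the robot, and variables do not carry over. Pictures are saved under pics/ and viewed, at most 10 in all, crops included, and the job is handed in when it is done.

Besides the shell and the picture viewer there is one more tool, called after ">>>" as a command line: name --argument value ..., lists and objects as JSON in quotes. apply_moves: Moves the arm, as the interface text tells. Shift numbers are shares of 0.1 m and turn numbers shares of 180 degrees, none past 1 either way. Its arguments: {"type":"object","properties":{"increments":{"type":"array","items":{"type":"array","items":{"type":"array","items":{"type":"number","minimum":-1,"maximum":1}}}},"force":{"type":"number"}},"required":["increments"]}

```bash
mkdir -p pics; python3 - <<'E'
from workcell import r
import cv2,numpy as np
for n in("side","top"):
    c=r.read_camera(n); cv2.imwrite(f"pics/{n}0.png",c["image"]); print(n,c["camera_matrix"].round(1).tolist(),c["world_to_cam"].round(4).tolist(),[k for k in c])
o=r.observe(); print(o["eef_pos"],o["eef_rot"].round(3) if hasattr(o["eef_rot"],'round') else o["eef_rot"],o["clock"],r.tips_ahead)
E
```

```text
side [[533.6, 0.0, 322.9], [0.0, 533.6, 243.4], [0.0, 0.0, 1.0]] [[0.8863, -0.4628, -0.0156, -0.6066], [0.2209, 0.393, 0.8926, -0.1087], [-0.407, -0.7946, 0.4505, -1.231], [0.0, 0.0, 0.0, 1.0]] ['image', 'camera_matrix', 'world_to_cam']
top [[508.3, 0.0, 314.9], [0.0, 508.3, 240.1], [0.0, 0.0, 1.0]] [[-0.079, -0.9969, 0.0035, -0.241], [0.9749, -0.0765, 0.2089, -0.5697], [-0.208, 0.0199, 0.9779, -1.3095], [0.0, 0.0, 0.0, 1.0]] ['image', 'camera_matrix', 'world_to_cam']
[ 0.18094367 -0.59788717  0.23836855] [[ 0.957  0.29  -0.   ]
 [ 0.29  -0.957  0.001]
 [ 0.    -0.001 -1.   ]] 0.1 0.025
```

View pics/side0.png

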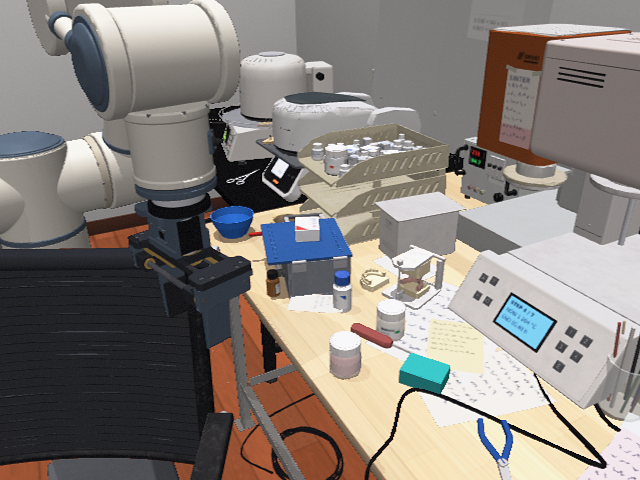

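View pics/top0.png

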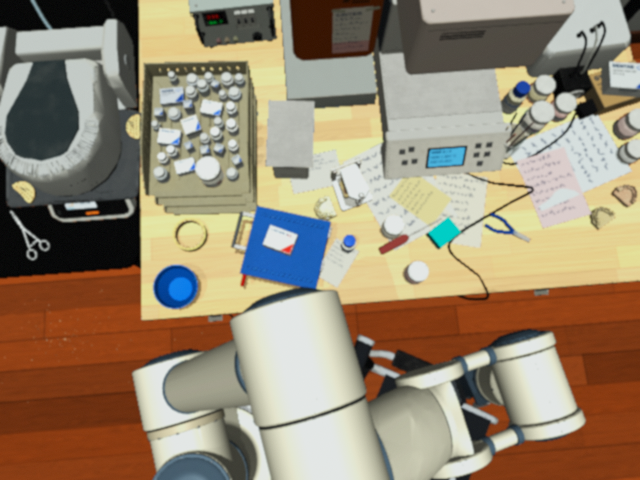

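The side view shows the blue lid at (306,240) with the white carton at (307,229), and the blue-capped bottle at (342,290). The brown bottle is at (272,283) and the bowl at (232,222). In the top view the lid spans (243..330, 207..290), the handle is at (240,232) and the red rod end at (243,281).

Could be taken for the carton: white box with red corner (top 280,238), turquoise box (443,233) and grey box (290,135). I choose the white one with the red print that lies on the blue lid, and check it in a crop.

```bash
python3 - <<'E'
import cv2,numpy as np
t=cv2.imread("pics/top0.png")[195:305,150:370]; s=cv2.imread("pics/side0.png")[195:325,200:370]
a=cv2.resize(t,None,fx=3.6,fy=3.6,interpolation=cv2.INTER_CUBIC)
cv2.imwrite("pics/ct.png",a)
cv2.imwrite("pics/cs.png",cv2.resize(s,None,fx=4.5,fy=4.5,interpolation=cv2.INTER_CUBIC))
E
```

```text
(no output)
```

View pics/ct.png

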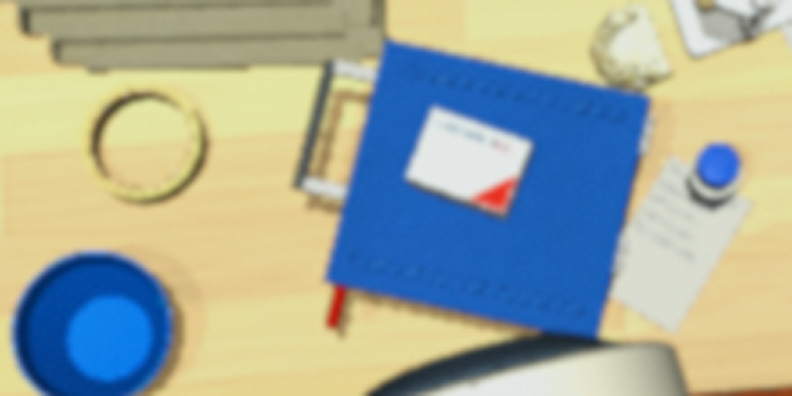

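View pics/cs.png

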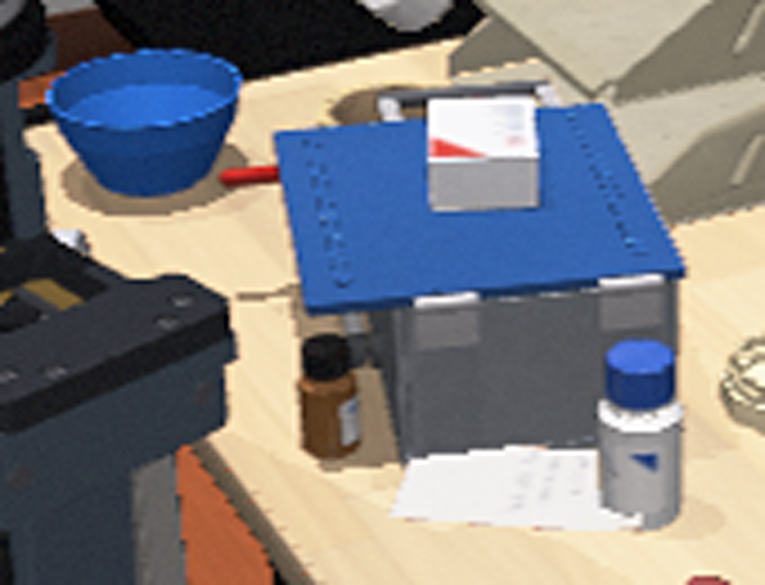

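The crop confirms the choice: the white carton with the red corner lies on the blue lid. The rod's red end sticks out at crop (335,305), and the handle bar runs (328,62)-(298,188). Now I fit the poses.

```bash
cat > h.py <<'E'
import numpy as np
from workcell import r
from scipy.optimize import least_squares
from scipy.spatial.transform import Rotation as R
K={"side":(533.6,322.9,243.4),"top":(508.3,314.9,240.1)}
W={"side":np.array([[0.8863,-0.4628,-0.0156,-0.6066],[0.2209,0.393,0.8926,-0.1087],[-0.407,-0.7946,0.4505,-1.231]]),
"top":np.array([[-0.079,-0.9969,0.0035,-0.241],[0.9749,-0.0765,0.2089,-0.5697],[-0.208,0.0199,0.9779,-1.3095]])}
def proj(n,P):
    P=np.atleast_2d(P); c=P@W[n][:,:3].T+W[n][:,3]; f,cx,cy=K[n]
    return np.c_[cx+f*c[:,0]/-c[:,2], cy-f*c[:,1]/-c[:,2]]
def fr(p,L):
    L=np.atleast_2d(L).astype(float); c,s=np.cos(p[2]),np.sin(p[2])
    return np.c_[p[0]+c*L[:,0]-s*L[:,1],p[1]+s*L[:,0]+c*L[:,1],L[:,2]]
def onplane(n,uv,z):
    f,cx,cy=K[n]; M=W[n]; d=M[:,:3].T@np.array([(uv[0]-cx)/f,-(uv[1]-cy)/f,-1]); o=-M[:,:3].T@M[:,3]
    return o+d*(z-o[2])/d[2]
E
cat > f.py <<'E'
from h import *
T=lambda l:np.array(l)/3.6+[150,195]; S=lambda l:np.array(l)/4.5+[200,195]
lid=np.array([[74,102,98],[74,-100,98],[-112,-100,98],[-112,102,98]])/1e3
ct=T([[385,40],[650,97],[598,335],[327,282]]); cs=S([[603,105],[683,265],[306,300],[275,132]])
f=lambda p:np.r_[(proj("top",fr(p,lid))-ct).ravel(),(proj("side",fr(p,lid))-cs).ravel()]
a=least_squares(f,[.5,-.15,-.3]); print("chest",a.x,a.fun.round(1))
b=np.array([[27.5,37.5,128],[27.5,-37.5,128],[-27.5,-37.5,128],[-27.5,37.5,128]])/1e3
kt=T([[433,106],[533,145],[506,214],[405,179]]); ks=S([[537,98],[537,157],[428,157],[428,98]])
g=lambda p:np.r_[(proj("top",fr(p,b))-kt).ravel(),(proj("side",fr(p,b))-ks).ravel()]
k=least_squares(g,[.5,-.15,-.3]); print("carton",k.x,k.fun.round(1))
for n,l in dict(handle=[-19,137,94],handleL=[-19,157,94],pivot=[-83,-30,30],end=[-119,98,52]).items(): 
    P=fr(a.x,np.array(l)/1e3); print(n,P[0].round(4),(proj("top",P)-[150,195])*3.6,(proj("side",P)-[200,195])*4.5)
print("handle ends",[onplane("top",T(q),.094).round(3) for q in([328,62],[298,188])])
print("red",[onplane("top",T(q),.052).round(3) for q in([341,287],[333,328])])
for n,q,z in(("bowl",[93,325],.06),("tape",[148,145],.025),("bb",[718,165],.085)): print(n,onplane("top",T(q),z).round(3))
print("brown",onplane("side",S([327,350]),.058))
E
python3 f.py
```

```text
chest [ 0.54590005 -0.21450977 -0.29479847] [ 0.1 -0.4  0.8 -0.4  0.3  2.2 -0.9  0.1  0.4 -1.7  1.5 -0.5  0.   0.5
 -0.9 -0.9]
carton [ 0.54274028 -0.19631345 -0.44567741] [ 0.8  0.3  0.1 -0.3 -0.3  0.2  0.5 -0.4 -0.9 -1.   0.1 -0.8 -0.1 -0.1
  0.3 -0.4]
handle [ 0.5675 -0.0779  0.094 ] [[309.20707692 149.80336932]] [[430.9904675   94.08042161]]
handleL [ 0.5733 -0.0588  0.094 ] [[282.66387922 144.06563364]] [[426.07869546  80.28891   ]]
pivot [ 0.4578 -0.2191  0.03  ] [[515.87204933 295.51238708]] [[357.87622369 348.45005796]]
end [ 0.4605 -0.0862  0.052 ] [[335.51115151 301.74113588]] [[264.53778936 207.70047101]]
handle ends [array([ 0.633, -0.095,  0.094]), array([ 0.54 , -0.068,  0.094])]
red [array([ 0.471, -0.091,  0.052]), array([ 0.441, -0.083,  0.052])]
bowl [0.456 0.091 0.06 ]
tape [0.597 0.055 0.025]
bb [ 0.535 -0.376  0.085]
brown [ 0.42575449 -0.25875412  0.058     ]
```

```bash
cat >> h.py <<'E'
C=np.array([0.5465,-0.2145,-0.2948])
def ch(x,y,z): return fr(C,[[x,y,z]])[0]
def rot(yaw,tilt=0):   # tool y at yaw, z down; tilt: tool z leans to -y
    y=np.array([np.cos(yaw),np.sin(yaw),0]); z=np.array([0,0,-1.]); M=np.c_[np.cross(y,z),y,z]
    return M@R.from_rotvec([tilt,0,0]).as_matrix()
YC=np.pi/2+C[2]
class Plan:
    def __init__(s,p=None,M=None):
        o=r.observe(); s.p=np.array(o["eef_pos"]) if p is None else np.array(p); s.M=np.array(o["eef_rot"]).reshape(3,3) if M is None else M
    def call(s,*wp):   # one call; each wp=(tcp,rot); chained from the last rounded row
        out=[]
        for p,M in wp:
            M=s.M if M is None else M
            t=(R.from_matrix(s.M.T@M).as_rotvec()/np.pi).round(3); d=(s.M.T@(np.array(p)-s.p)/.1).round(3)
            out.append([*t.tolist(),*d.tolist()])
        n=np.abs(out)[:,3:].max(); print("OVER" if n>1 else "call",*out,sep="\n ")
        s.p,s.M=s.p+s.M@(d*.1), s.M@R.from_rotvec(t*np.pi).as_matrix()
    def go(s,p,M=None):   # free move split in hops
        M=s.M if M is None else M; rv=R.from_matrix(s.M.T@M).as_rotvec(); p0,M0=s.p,s.M; p=np.array(p)
        n=1
        while True:
            ok=all(np.abs((M0@R.from_rotvec(rv*k/n).as_matrix()).T@(p-p0)/n).max()<=.1 for k in range(n))
            if ok: break
            n+=1
        for k in range(1,n+1): s.call((p0+(p-p0)*k/n, M0@R.from_rotvec(rv*k/n).as_matrix()))
E
python3 - <<'E'
from h import *
P=Plan(); k=[.5427,-.1963]; M=rot(-.4457)
P.go([*k,.24],M); P.go([*k,.167]); P.go([*k,.127])
for n,q,z in(("pink",(417,272),.066),("white",(393,225),.066),("brushA",(380,250),.01),("brushB",(408,237),.01)): print(n,onplane("top",q,z).round(3))
print(proj("top",[[.45,-.43,0]]))
E
```

```text
call
 [-0.0, -0.0, -0.044, 0.771, -0.466, -0.002]
call
 [-0.0, -0.0, -0.044, 0.828, -0.355, -0.002]
call
 [-0.0, -0.0, -0.044, 0.869, -0.238, -0.002]
call
 [-0.0, -0.0, -0.044, 0.893, -0.116, -0.002]
call
 [-0.0, -0.0, -0.045, 0.901, 0.008, -0.002]
call
 [-0.0, -0.0, -0.044, 0.891, 0.135, -0.003]
call
 [0.0, 0.0, 0.0, -0.001, 0.0, 0.73]
call
 [0.0, 0.0, 0.0, -0.001, 0.001, 0.4]
pink [ 0.44  -0.548  0.066]
white [ 0.573 -0.499  0.066]
brushA [ 0.517 -0.465  0.01 ]
brushB [ 0.548 -0.547  0.01 ]
[[369.67327077 275.42319112]]
```

>>> apply_moves --increments '[[[0,0,-0.044,0.771,-0.466,0,1],[0,0,-0.044,0.771,-0.466,0,1],[0,0,-0.044,0.771,-0.466,0,1]]]'

```text
clock: 0.35
eef_pos: [0.244, -0.5269, 0.2385]
eef_rot: [[0.907, 0.422, 0.0], [0.422, -0.907, 0.003], [0.002, -0.003, -1.0]]
force: [0.3, 0.6, 0.8]
grip_width: 0.0911
finger_force: 0.0
```

>>> apply_moves --increments '[[[0,0,-0.044,0.828,-0.355,0,1],[0,0,-0.044,0.828,-0.355,0,1],[0,0,-0.044,0.828,-0.355,0,1]]]'

```text
clock: 0.6
eef_pos: [0.3043, -0.4599, 0.2386]
eef_rot: [[0.84, 0.543, 0.0], [0.543, -0.84, 0.002], [0.002, -0.002, -1.0]]
force: [-0.4, 0.0, -0.0]
grip_width: 0.0914
finger_force: 0.0
```

>>> apply_moves --increments '[[[0,0,-0.044,0.869,-0.238,0,1],[0,0,-0.044,0.869,-0.238,0,1],[0,0,-0.044,0.869,-0.238,0,1]]]'

```text
clock: 0.85
eef_pos: [0.3646, -0.3932, 0.2388]
eef_rot: [[0.757, 0.653, 0.0], [0.653, -0.757, 0.002], [0.002, -0.001, -1.0]]
force: [0.3, -0.5, 0.9]
grip_width: 0.0917
finger_force: 0.0
```

>>> apply_moves --increments '[[[0,0,-0.044,0.893,-0.116,0,1],[0,0,-0.044,0.893,-0.116,0,1],[0,0,-0.044,0.893,-0.116,0,1]]]'

```text
clock: 1.1
eef_pos: [0.4249, -0.3264, 0.2388]
eef_rot: [[0.66, 0.751, 0.0], [0.751, -0.66, 0.002], [0.002, -0.001, -1.0]]
force: [-0.7, 0.4, 0.3]
grip_width: 0.0914
finger_force: 0.0
```

>>> apply_moves --increments '[[[0,0,-0.045,0.901,0.008,0,1],[0,0,-0.045,0.901,0.008,0,1],[0,0,-0.045,0.901,0.008,0,1]]]'

```text
clock: 1.35
eef_pos: [0.4854, -0.2595, 0.2388]
eef_rot: [[0.547, 0.837, 0.001], [0.837, -0.547, 0.001], [0.002, -0.0, -1.0]]
force: [-1.2, 0.2, -0.4]
grip_width: 0.0912
finger_force: 0.0
```

>>> apply_moves --increments '[[[0,0,-0.044,0.891,0.135,0,1],[0,0,-0.044,0.891,0.135,0,1],[0,0,-0.044,0.891,0.135,0,1],[0,0,-0.044,0.891,0.135,0,1],[0,0,-0.044,0.891,0.135,0,1]]]'

```text
clock: 1.77
eef_pos: [0.5426, -0.1963, 0.2386]
eef_rot: [[0.43, 0.903, -0.001], [0.903, -0.43, 0.0], [-0.0, -0.001, -1.0]]
force: [-0.4, -1.2, 0.5]
grip_width: 0.0915
finger_force: 0.0
```

```bash
python3 - <<'E'
from h import *
o=r.observe();print(o["eef_pos"],o["q"],o["force"],o["clock"])
P=Plan(); k=[.5427,-.1963]; M=rot(-.4457)
P.go([*k,.167],M); P.go([*k,.127])
E
```

```text
[ 0.54258727 -0.19631036  0.23857822] [-4.50467335e-01  4.26661882e-01  1.46665006e+00 -2.96313746e-04
  1.24906381e+00 -6.35100629e-03] [-0.402267   -1.24150537  0.54806181] 1.7667
call
 [-0.0, 0.0, 0.001, 0.001, 0.002, 0.716]
call
 [0.0, 0.0, 0.0, -0.0, -0.0, 0.4]
```

>>> apply_moves --increments '[[[0,0,0,0,0,0.36,1],[0,0,0,0,0,0.716,1],[0,0,0,0,0,0.716,1]]]'

```text
clock: 2.02
eef_pos: [0.539, -0.1964, 0.1622]
eef_rot: [[0.432, 0.902, -0.008], [0.902, -0.432, 0.004], [-0.0, -0.009, -1.0]]
force: [-1.2, 0.9, -1.1]
grip_width: 0.091
finger_force: 0.0
```

>>> apply_moves --increments '[[[0,0,0,0,0,0.2,1],[0,0,0,0,0,0.4,1],[0,0,0,0,0,0.4,1],[0,0,0,0,0,0.4,1],[0,0,0,0,0,0.4,0],[0,0,0,0,0,0.4,-0.2],[0,0,0,0,0,0.4,-0.4],[0,0,0,0,0,0.4,-0.4],[0,0,0,0,0,0.4,-0.4],[0,0,0,0,0,0.4,-0.4],[0,0,0,0,0,0.4,-0.4],[0,0,0,0,0,0.4,-0.4]]]' --force 8

```text
clock: 3.02
eef_pos: [0.5428, -0.1966, 0.1276]
eef_rot: [[0.43, 0.903, 0.0], [0.903, -0.43, -0.0], [-0.0, 0.0, -1.0]]
force: [-0.7, 0.8, 6.2]
grip_width: 0.0555
finger_force: 8.0
```

>>> apply_moves --increments '[[[0,0,0,0,0,-0.15,-0.4],[0,0,0,0,0,-0.3,-0.4],[0,0,0,0,0,-0.5,-0.4],[0,0,0,0,0,-0.5,-0.4]]]'

```text
clock: 3.35
eef_pos: [0.5441, -0.1972, 0.1804]
eef_rot: [[0.43, 0.903, 0.004], [0.903, -0.43, -0.002], [0.0, 0.004, -1.0]]
force: [1.0, -0.2, -0.1]
grip_width: 0.0553
finger_force: 8.0
```

```bash
python3 - <<'E'
from h import *
o=r.observe();print(o["eef_pos"],o["grip_width"],o["finger_force"],o["force"],o["clock"])
P=Plan(); k=[.455,-.435]; M=rot(-.4457)
P.go([*k,.18],M); P.go([*k,.10]);P.go([*k,.031]);
E
```

```text
[ 0.54414592 -0.19719217  0.1803811 ] 0.05534232534597427 7.999941408634186 [ 1.01972838 -0.24912569 -0.13128853] 3.35
call
 [0.0, -0.0, 0.0, -0.843, 0.072, 0.002]
call
 [0.001, -0.0, 0.0, -0.844, 0.073, 0.001]
call
 [0.0, -0.0, 0.0, -0.843, 0.073, 0.001]
call
 [0.0, 0.0, 0.0, -0.0, -0.001, 0.8]
call
 [0.0, 0.0, 0.0, -0.0, -0.001, 0.69]
```

>>> apply_moves --increments '[[[0,0,0,-0.3,0.03,0,-0.4],[0,0,0,-0.6,0.05,0,-0.4],[0,0,0,-0.843,0.073,0,-0.4]]]'

```text
clock: 3.6
eef_pos: [0.5124, -0.277, 0.177]
eef_rot: [[0.429, 0.903, -0.0], [0.903, -0.429, -0.0], [-0.0, -0.0, -1.0]]
force: [0.5, -1.2, -0.3]
grip_width: 0.0553
finger_force: 8.0
```

>>> apply_moves --increments '[[[0,0,0,-0.3,0.03,0,-0.4],[0,0,0,-0.6,0.05,0,-0.4],[0,0,0,-0.843,0.073,0,-0.4]]]'

```text
clock: 3.85
eef_pos: [0.4824, -0.3567, 0.1768]
eef_rot: [[0.43, 0.903, -0.0], [0.903, -0.43, 0.0], [-0.0, -0.0, -1.0]]
force: [0.1, -0.1, -1.3]
grip_width: 0.0555
finger_force: 8.0
```

>>> apply_moves --increments '[[[0,0,0,-0.3,0.03,0,-0.4],[0,0,0,-0.6,0.05,0,-0.4],[0,0,0,-0.843,0.073,0,-0.4],[0,0,0,-0.843,0.073,0,-0.4],[0,0,0,-0.843,0.073,0,-0.4]]]'

```text
clock: 4.27
eef_pos: [0.4532, -0.4351, 0.1766]
eef_rot: [[0.432, 0.902, -0.0], [0.902, -0.432, 0.001], [0.0, -0.001, -1.0]]
force: [-0.2, -0.1, -0.7]
grip_width: 0.0552
finger_force: 8.0
```

>>> apply_moves --increments '[[[0,0,0,0,0,0.25,-0.4],[0,0,0,0,0,0.5,-0.4],[0,0,0,0,0,0.75,-0.4],[0,0,0,0,0,1,-0.4],[0,0,0,0,0,1,-0.4],[0,0,0,0,0,1,-0.4]]]'

```text
clock: 4.77
eef_pos: [0.4537, -0.4328, 0.0766]
eef_rot: [[0.429, 0.903, -0.002], [0.903, -0.429, 0.002], [0.001, -0.003, -1.0]]
force: [0.3, -0.4, -0.9]
grip_width: 0.0552
finger_force: 8.0
```

>>> apply_moves --increments '[[[0,0,0,0,0,0.15,-0.4],[0,0,0,0,0,0.3,-0.4],[0,0,0,0,0,0.42,-0.4],[0,0,0,0,0,0.42,-0.4],[0,0,0,0,0,0.42,-0.4]]]'

```text
clock: 5.18
eef_pos: [0.4541, -0.4342, 0.036]
eef_rot: [[0.43, 0.903, 0.0], [0.903, -0.43, -0.0], [-0.0, 0.0, -1.0]]
force: [0.6, -0.6, 0.6]
grip_width: 0.0551
finger_force: 8.0
```

```bash
python3 - <<'E'
from h import *
o=r.observe();print(o["eef_pos"],o["grip_width"],o["finger_force"],o["force"],o["clock"])
E
```

```text
[ 0.45406837 -0.43423463  0.03599244] 0.055127086079299316 8.000035732984543 [ 0.588457   -0.5884644   0.57248189] 5.1833
```

>>> apply_moves --increments '[[[0,0,0,0,0,0.03,-0.4],[0,0,0,0,0,0.06,-0.4],[0,0,0,0,0,0.06,-0.4],[0,0,0,0,0,0.06,-0.4],[0,0,0,0,0,0.06,-0.4]]]'

```text
clock: 5.6
eef_pos: [0.454, -0.4345, 0.0297]
eef_rot: [[0.43, 0.903, 0.0], [0.903, -0.43, -0.0], [-0.0, 0.0, -1.0]]
force: [-0.5, -0.4, 2.4]
grip_width: 0.0553
finger_force: 8.0
```

```bash
python3 - <<'E'
from h import *
o=r.observe();print(o["eef_pos"],o["grip_width"],o["finger_force"],o["force"],o["clock"])
E
```

```text
[ 0.4539573  -0.43449736  0.02966765] 0.0553443217147497 7.99951046705246 [-0.47990267 -0.39273707  2.4466035 ] 5.6
```

>>> apply_moves --increments '[[[0,0,0,0,0,0,0.6],[0,0,0,0,0,0,0.6],[0,0,0,0,0,0,0.6],[0,0,0,0,0,0,0.6],[0,0,0,0,0,0,0.6],[0,0,0,0,0,-0.2,0.6],[0,0,0,0,0,-0.5,0.6],[0,0,0,0,0,-1,0.6],[0,0,0,0,0,-1,0.6]]]'

```text
clock: 6.35
eef_pos: [0.4554, -0.4361, 0.1349]
eef_rot: [[0.43, 0.903, 0.004], [0.903, -0.43, -0.005], [-0.003, 0.006, -1.0]]
force: [1.7, -1.3, 1.0]
grip_width: 0.0731
finger_force: 0.0
```

>>> apply_moves --increments '[[[0,0,0,0,0,-0.4,0.6],[0,0,0,0,0,-1,0],[0,0,0,0,0,-1,-0.43],[0,0,0,0,0,-1,-0.43]]]'

```text
clock: 6.68
eef_pos: [0.4553, -0.4359, 0.2346]
eef_rot: [[0.43, 0.903, 0.005], [0.903, -0.43, -0.006], [-0.003, 0.007, -1.0]]
force: [1.2, 0.6, 0.1]
grip_width: 0.0557
finger_force: 0.0
```

```bash
python3 - <<'E'
from h import *
import cv2
cv2.imwrite("pics/a.png",r.read_camera("side")["image"])
o=r.observe();print(o["eef_pos"],o["grip_width"],o["clock"])
P=Plan(); M=rot(YC); h=ch(0,.138,.094)+[0,0,.006]
P.go([*h[:2],.23],M); P.go([*h[:2],.15]); P.go(h)
E
```

```text
[ 0.45456442 -0.43518683  0.23190681] 0.051757894151486 6.7333
call
 [0.0, 0.0, -0.137, 0.938, -0.081, 0.003]
call
 [0.0, 0.001, -0.137, 0.887, 0.318, 0.002]
call
 [0.0, 0.0, -0.137, 0.673, 0.658, 0.005]
call
 [0.0, 0.001, -0.137, 0.337, 0.879, 0.005]
call
 [0.0, 0.0, 0.0, -0.001, -0.001, 0.8]
call
 [0.0, 0.0, 0.0, 0.0, -0.0, 0.5]
```

View pics/a.png

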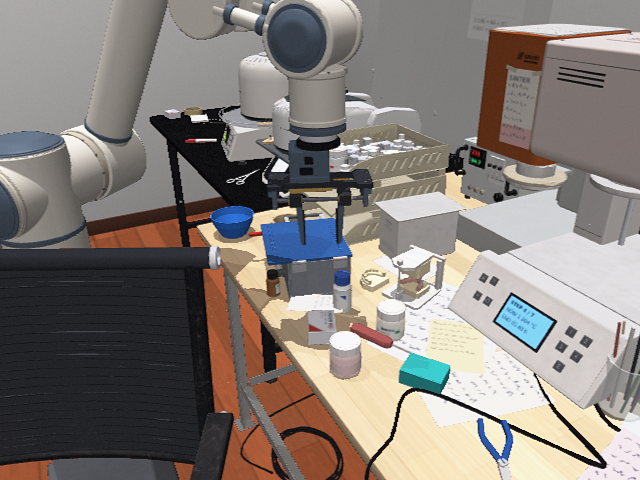

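The carton lies flat on the bench at (322,325), clear of the jars and the bottle. Next I go to the handle.

>>> apply_moves --increments '[[[0,0,-0.137,0.938,-0.081,0,-0.43],[0,0,-0.137,0.938,-0.081,0,-0.43],[0,0,-0.137,0.938,-0.081,0,-0.43],[0,0,-0.137,0.938,-0.081,0,-0.43]]]'

```text
clock: 7.07
eef_pos: [0.4872, -0.3427, 0.2282]
eef_rot: [[0.004, 1.0, -0.002], [1.0, -0.004, 0.002], [0.002, -0.002, -1.0]]
force: [0.3, 0.0, -0.2]
grip_width: 0.0269
finger_force: 0.0
```

>>> apply_moves --increments '[[[0,0,-0.137,0.887,0.318,0,-0.43],[0,0,-0.137,0.887,0.318,0,-0.43],[0,0,-0.137,0.887,0.318,0,-0.43],[0,0,-0.137,0.887,0.318,0,-0.43]]]'

```text
clock: 7.4
eef_pos: [0.5202, -0.2546, 0.2281]
eef_rot: [[-0.414, 0.91, -0.002], [0.91, 0.414, 0.002], [0.002, -0.001, -1.0]]
force: [0.2, -0.1, -0.2]
grip_width: 0.0257
finger_force: 0.0
```

>>> apply_moves --increments '[[[0,0,-0.137,0.673,0.658,0,-0.43],[0,0,-0.137,0.673,0.658,0,-0.43],[0,0,-0.137,0.673,0.658,0,-0.43],[0,0,-0.137,0.673,0.658,0,-0.43]]]'

```text
clock: 7.73
eef_pos: [0.5531, -0.1665, 0.2281]
eef_rot: [[-0.756, 0.654, -0.002], [0.654, 0.756, 0.001], [0.002, -0.0, -1.0]]
force: [-0.9, 0.3, 0.1]
grip_width: 0.0261
finger_force: 0.0
```

>>> apply_moves --increments '[[[0,0,-0.137,0.337,0.879,0,-0.43],[0,0,-0.137,0.337,0.879,0,-0.43],[0,0,-0.137,0.337,0.879,0,-0.43],[0,0,-0.137,0.337,0.879,0,-0.43],[0,0,-0.137,0.337,0.879,0,-0.43],[0,0,-0.137,0.337,0.879,0,-0.43],[0,0,-0.137,0.337,0.879,0,-0.43]]]'

```text
clock: 8.32
eef_pos: [0.5854, -0.082, 0.2287]
eef_rot: [[-0.956, 0.292, -0.001], [0.292, 0.956, 0.0], [0.001, -0.0, -1.0]]
force: [0.4, 0.8, 0.5]
grip_width: 0.0255
finger_force: 0.0
```

```bash
python3 - <<'E'
from h import *
o=r.observe();print(o["eef_pos"],o["grip_width"],o["clock"],o["q"])
P=Plan(); M=rot(YC); h=ch(0,.138,.094)+[0,0,.006]
P.go([*h[:2],.14],M); P.go(h)
E
```

```text
[ 0.58540895 -0.08200366  0.22870896] 0.025542048134628716 8.3167 [-2.40136652e-01  4.56215168e-01  1.44424864e+00 -6.33675671e-05
  1.24216817e+00 -1.51415034e+00]
call
 [-0.0, -0.0, -0.001, -0.014, -0.001, 0.887]
call
 [0.0, 0.0, 0.0, 0.0, 0.0, 0.4]
```

>>> apply_moves --increments '[[[0,0,0,-0.014,0,0.3,-0.43],[0,0,0,-0.014,0,0.6,-0.43],[0,0,0,-0.014,0,0.887,-0.43],[0,0,0,-0.014,0,0.887,-0.43],[0,0,0,-0.014,0,0.887,-0.43]]]'

```text
clock: 8.73
eef_pos: [0.5863, -0.0824, 0.14]
eef_rot: [[-0.957, 0.291, -0.003], [0.291, 0.957, 0.001], [0.003, -0.0, -1.0]]
force: [0.2, 0.2, 1.2]
grip_width: 0.0262
finger_force: 0.0
```

>>> apply_moves --increments '[[[0,0,0,0,0,0.1,-0.43],[0,0,0,0,0,0.2,-0.43],[0,0,0,0,0,0.3,-0.43],[0,0,0,0,0,0.4,-0.43],[0,0,0,0,0,0.4,-0.43],[0,0,0,0,0,0.4,-0.43],[0,0,0,0,0,0.4,-0.43]]]'

```text
clock: 9.32
eef_pos: [0.5873, -0.082, 0.1008]
eef_rot: [[-0.957, 0.289, 0.0], [0.289, 0.957, -0.0], [-0.0, -0.0, -1.0]]
force: [0.7, 0.9, 0.0]
grip_width: 0.0258
finger_force: 0.0
```

>>> apply_moves --increments '[[[0,0,0,0,0,0,-0.6],[0,0,0,0,0,0,-0.7],[0,0,0,0,0,0,-0.9],[0,0,0,0,0,0,-0.9],[0,0,0,0,0,0,-0.9],[0,0,0,0,0,0,-0.9]]]' --force 8

```text
clock: 9.82
eef_pos: [0.5874, -0.0818, 0.1009]
eef_rot: [[-0.957, 0.289, 0.001], [0.289, 0.957, 0.0], [-0.001, 0.0, -1.0]]
force: [1.0, 4.8, 4.7]
grip_width: 0.0093
finger_force: 8.0
```

```bash
cat > lid.py <<'E'
from h import *
import sys
# arc waypoints for handle, from measured start pose; args: angles of calls
o=r.observe();print(o["eef_pos"],o["grip_width"],o["finger_force"],o["force"],o["clock"])
def hp(th): return ch(0,-.1+.237*np.cos(th),.094+.237*np.sin(th))+[0,0,.006]
if __name__=="__main__":
    a=[float(x) for x in sys.argv[1:]]
    P=Plan(hp(a[0]),rot(YC))
    for t0,t1 in zip(a,a[1:]):
        n=max(2,int(np.ceil(abs(t1-t0)/.06))); P.call(*[(hp(t),None) for t in np.linspace(t0,t1,n+1)[1:]])
E
python3 lid.py 0 .4 .8 1.2 1.55 1.84
python3 -c "
from h import *;o=r.observe()['eef_pos'];d=o-ch(0,-.1,.094);print(d[0]*np.cos(YC)+d[1]*np.sin(YC))"
```

```text
[ 0.58741693 -0.08182884  0.10088448] 0.009317040369771077 8.000598326325417 [1.0058802  4.80793804 4.68727697] 9.8167
call
 [0.0, 0.0, 0.0, -0.0, -0.004, -0.135]
 [0.0, 0.0, 0.0, -0.0, -0.015, -0.27]
 [0.0, 0.0, 0.0, -0.0, -0.035, -0.404]
 [0.0, 0.0, 0.0, -0.0, -0.062, -0.537]
 [0.0, 0.0, 0.0, -0.0, -0.096, -0.668]
 [0.0, 0.0, 0.0, -0.0, -0.138, -0.797]
 [0.0, 0.0, 0.0, -0.0, -0.187, -0.923]
call
 [0.0, 0.0, 0.0, -0.0, -0.056, -0.123]
 [0.0, 0.0, 0.0, -0.0, -0.12, -0.243]
 [0.0, 0.0, 0.0, 0.0, -0.19, -0.359]
 [0.0, 0.0, 0.0, -0.0, -0.266, -0.471]
 [0.0, 0.0, 0.0, 0.0, -0.349, -0.578]
 [0.0, 0.0, 0.0, -0.0, -0.437, -0.68]
 [0.0, 0.0, 0.0, -0.0, -0.532, -0.777]
call
 [0.0, 0.0, 0.0, 0.0, -0.1, -0.092]
 [0.0, 0.0, 0.0, 0.0, -0.204, -0.177]
 [0.0, 0.0, 0.0, 0.0, -0.314, -0.257]
 [0.0, 0.0, 0.0, 0.0, -0.428, -0.33]
 [0.0, 0.0, 0.0, 0.0, -0.546, -0.397]
 [0.0, 0.0, 0.0, 0.0, -0.667, -0.456]
 [0.0, 0.0, 0.0, 0.0, -0.792, -0.509]
call
 [0.0, 0.0, 0.0, 0.0, -0.13, -0.046]
 [0.0, 0.0, 0.0, 0.0, -0.263, -0.085]
 [0.0, 0.0, 0.0, 0.0, -0.398, -0.116]
 [0.0, 0.0, 0.0, 0.0, -0.534, -0.139]
 [0.0, 0.0, 0.0, 0.0, -0.672, -0.154]
 [0.0, 0.0, 0.0, 0.0, -0.81, -0.16]
call
 [0.0, 0.0, 0.0, 0.0, -0.137, 0.001]
 [0.0, 0.0, 0.0, 0.0, -0.274, 0.01]
 [0.0, 0.0, 0.0, 0.0, -0.411, 0.027]
 [0.0, 0.0, 0.0, 0.0, -0.546, 0.052]
 [0.0, 0.0, 0.0, 0.0, -0.679, 0.084]
0.23883611456947695
```

>>> apply_moves --increments '[[[0,0,0,0,-0.004,-0.135,-0.9],[0,0,0,0,-0.015,-0.27,-0.9],[0,0,0,0,-0.035,-0.404,-0.9],[0,0,0,0,-0.062,-0.537,-0.9],[0,0,0,0,-0.096,-0.668,-0.9],[0,0,0,0,-0.138,-0.797,-0.9],[0,0,0,0,-0.187,-0.923,-0.9]]]' --force 10

```text
clock: 10.4
eef_pos: [0.582, -0.0992, 0.1938]
eef_rot: [[-0.957, 0.289, 0.001], [0.289, 0.957, 0.001], [-0.001, 0.001, -1.0]]
force: [3.3, 8.0, 2.4]
grip_width: 0.0097
finger_force: 10.0
```

```bash
python3 - <<'E'
from h import *
import cv2
o=r.observe();print(o["eef_pos"],o["grip_width"],o["finger_force"],o["force"],o["moment"],o["clock"])
im=r.read_camera("side")["image"]; cv2.imwrite("pics/b.png",cv2.resize(im[120:320,170:440],None,fx=2.5,fy=2.5))
E
```

```text
[ 0.58204584 -0.09919413  0.1937543 ] 0.0097457487735767 10.002417415380478 [3.28091691 7.96684547 2.39150825] [ 1.4565555  -0.73382084 -0.06580103] 10.4
```

View pics/b.png

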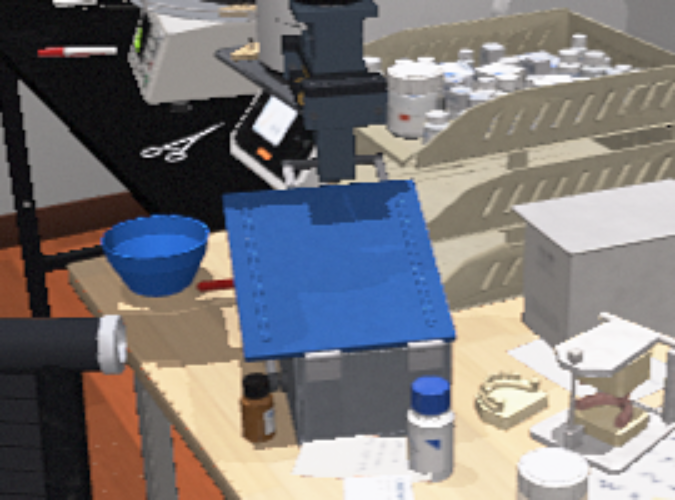

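The lid is up about 0.4 rad, with the bar held between the pads (handle at about (330,170) in the crop). I continue along the arc.

>>> apply_moves --increments '[[[0,0,0,0,-0.056,-0.123,-0.9],[0,0,0,0,-0.12,-0.243,-0.9],[0,0,0,0,-0.19,-0.359,-0.9],[0,0,0,0,-0.266,-0.471,-0.9],[0,0,0,0,-0.349,-0.578,-0.9],[0,0,0,0,-0.437,-0.68,-0.9],[0,0,0,0,-0.532,-0.777,-0.9]]]'

```text
clock: 11.03
eef_pos: [0.567, -0.1493, 0.2723]
eef_rot: [[-0.957, 0.289, 0.003], [0.289, 0.957, 0.003], [-0.002, 0.003, -1.0]]
force: [1.5, 16.4, 13.9]
grip_width: 0.0099
finger_force: 10.1
```

>>> apply_moves --increments '[[[0,0,0,0,-0.1,-0.092,-0.9],[0,0,0,0,-0.204,-0.177,-0.9],[0,0,0,0,-0.314,-0.257,-0.9],[0,0,0,0,-0.428,-0.33,-0.9],[0,0,0,0,-0.546,-0.397,-0.9],[0,0,0,0,-0.667,-0.456,-0.9],[0,0,0,0,-0.792,-0.509,-0.9]]]'

```text
clock: 11.62
eef_pos: [0.5434, -0.2267, 0.3227]
eef_rot: [[-0.957, 0.289, 0.001], [0.289, 0.957, 0.0], [-0.001, 0.0, -1.0]]
force: [0.2, 3.8, 7.1]
grip_width: 0.0095
finger_force: 10.0
```

```bash
python3 - <<'E'
from h import *
o=r.observe();print(o["eef_pos"],o["grip_width"],o["finger_force"],o["force"],o["moment"],o["q"],o["clock"])
p=o["eef_pos"]-[0,0,.006]-ch(0,-.1,.094); y=p[0]*np.cos(YC)+p[1]*np.sin(YC); print(np.hypot(y,p[2]),np.arctan2(p[2],y))
E
```

```text
[ 0.54340518 -0.2266839   0.32274765] 0.009531661147151354 10.006860047578812 [0.24310281 3.78399261 7.06735762] [ 0.88268019 -0.08575421 -0.08356331] [-4.96976091e-01  3.72870972e-01  1.31496736e+00  6.68503897e-04
  1.45273635e+00 -1.77458086e+00] 11.6167
0.23929627641442613 1.1967174491899366
```

>>> apply_moves --increments '[[[0,0,0,0,-0.13,-0.046,-0.9],[0,0,0,0,-0.263,-0.085,-0.9],[0,0,0,0,-0.398,-0.116,-0.9],[0,0,0,0,-0.534,-0.139,-0.9],[0,0,0,0,-0.672,-0.154,-0.9],[0,0,0,0,-0.81,-0.16,-0.9]]]'

```text
clock: 12.12
eef_pos: [0.5193, -0.3053, 0.3374]
eef_rot: [[-0.957, 0.29, -0.001], [0.29, 0.957, 0.0], [0.001, -0.0, -1.0]]
force: [-2.6, 1.0, 0.4]
grip_width: 0.0097
finger_force: 10.0
```

>>> apply_moves --increments '[[[0,0,0,0,-0.137,0.001,-0.9],[0,0,0,0,-0.274,0.01,-0.9],[0,0,0,0,-0.411,0.027,-0.9],[0,0,0,0,-0.546,0.052,-0.9],[0,0,0,0,-0.61,0.068,-0.9],[0,0,0,0,-0.65,0.078,-0.9],[0,0,0,0,-0.65,0.078,-0.9]]]'

```text
clock: 12.7
eef_pos: [0.5008, -0.3671, 0.3293]
eef_rot: [[-0.957, 0.29, -0.0], [0.29, 0.957, 0.0], [0.001, -0.0, -1.0]]
force: [-4.6, 0.8, 1.5]
grip_width: 0.0101
finger_force: 10.0
```

```bash
cat > st.py <<'E'
from h import *
o=r.observe();print(o["eef_pos"],o["grip_width"],o["finger_force"],o["force"].round(1),o["q"].round(2),o["clock"])
p=o["eef_pos"]-[0,0,.006]-ch(0,-.1,.094); y=p[0]*np.cos(YC)+p[1]*np.sin(YC); print(np.hypot(y,p[2]),np.arctan2(p[2],y))
E
python3 st.py
```

```text
[ 0.50076579 -0.3671384   0.32933595] 0.010063658990913785 10.005895793437958 [-4.6  0.8  1.5] [-0.73  0.42  1.22 -0.    1.5  -2.  ] 12.7
0.2368890171106743 1.8239970511577783
```

>>> apply_moves --increments '[[[0,0,0,0,-0.03,0.008,-0.9],[0,0,0,0,-0.05,0.014,-0.9],[0,0,0,0,-0.05,0.014,-0.9],[0,0,0,0,-0.05,0.014,-0.8],[0,0,0,0,-0.05,0.014,-0.7],[0,0,0,0,-0.05,0.014,-0.6],[0,0,0,0,-0.05,0.014,-0.43],[0,0,0,0,-0.05,0.014,-0.43],[0,0,0,0,-0.05,0.014,-0.43]]]'

```text
clock: 13.45
eef_pos: [0.4999, -0.3711, 0.3284]
eef_rot: [[-0.957, 0.289, 0.0], [0.289, 0.957, -0.0], [-0.0, -0.0, -1.0]]
force: [0.4, -0.2, -0.8]
grip_width: 0.0264
finger_force: 0.0
```

>>> apply_moves --increments '[[[0,0,0,0,0,-0.2,-0.43],[0,0,0,0,0,-0.5,-0.43],[0,0,0,0,0,-0.8,-0.43],[0,0,0,0,0,-0.8,-0.43],[0,0,0,0,0,-0.8,-0.43]]]'

```text
clock: 13.87
eef_pos: [0.5002, -0.3715, 0.41]
eef_rot: [[-0.957, 0.289, 0.003], [0.289, 0.957, -0.002], [-0.003, -0.001, -1.0]]
force: [0.0, 0.8, -1.7]
grip_width: 0.0262
finger_force: 0.0
```

```bash
python3 st.py; python3 - <<'E'
from h import *
import cv2
i=r.read_camera("side")["image"][100:340,180:440]; j=r.read_camera("top")["image"][180:320,150:370]
cv2.imwrite("pics/c.png",np.hstack([cv2.resize(i,(500,460)),cv2.resize(j,(300,460)[:1]+(191,)) if 0 else cv2.copyMakeBorder(cv2.resize(j,(300,191)),0,269,0,0,cv2.BORDER_CONSTANT)]))
cv2.imwrite("pics/cfull_top.png",j)
E
```

```text
[ 0.50024018 -0.371545    0.40996961] 0.026198853481165477 0.0 [ 0.   0.8 -1.7] [-0.73  0.38  1.07  0.    1.68 -2.01] 13.8667
0.31644940965712287 1.7735121294430876
```

View pics/c.png

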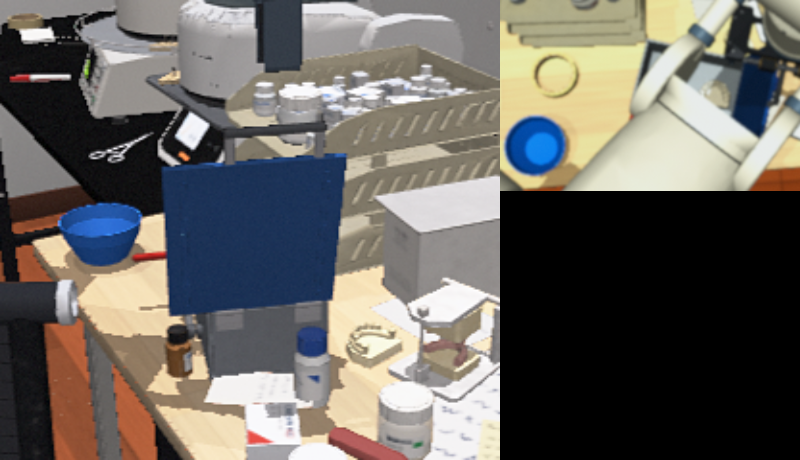

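The lid leans back by itself at about (255,235), and the bystanders are undisturbed. Now I fit the prop angle from the red bar in the first images.

```bash
python3 - <<'E'
from h import *
C=np.array([0.5465,-0.2145,-0.2948])
def e(x,p): a=.17+p; return ch(x,-.03+.13*np.cos(a),.03+.13*np.sin(a))
for p in(0,.05,.1,.15,.2):
  print(p,e(-.143,p).round(3),((proj("top",e(-.143,p))-[150,195])*3.6).round(0),((proj("side",e(-.143,p))-[200,195])*4.5).round(0),"obs top 333,328 side 222,177")
  print("   ",((proj("side",e(-.119,p))-[200,195])*4.5).round(0))
E
```

```text
0 [ 0.438 -0.079  0.052] [[327. 332.]] [[222. 212.]] obs top 333,328 side 222,177
    [[266. 207.]]
0.05 [ 0.438 -0.08   0.058] [[328. 332.]] [[221. 202.]] obs top 333,328 side 222,177
    [[265. 198.]]
0.1 [ 0.437 -0.082  0.065] [[329. 331.]] [[220. 193.]] obs top 333,328 side 222,177
    [[264. 189.]]
0.15 [ 0.437 -0.084  0.071] [[330. 331.]] [[220. 184.]] obs top 333,328 side 222,177
    [[264. 180.]]
0.2 [ 0.436 -0.086  0.077] [[332. 330.]] [[219. 176.]] obs top 333,328 side 222,177
    [[263. 172.]]
```

```bash
cat > rod.py <<'E'
from h import *
def rp(p,tilt,x=-.125): # tcp pose holding bar at prop angle p
    a=.17+p; M=rot(YC,tilt); return ch(x,-.03+.13*np.cos(a),.03+.13*np.sin(a))-.006*M[:,2],M
E
python3 - <<'E'
from rod import *
P=Plan(); t,M=rp(.18,0); print(t)
P.go([*t[:2],.16],M); P.go(t)
E
```

```text
[ 0.45365734 -0.09003695  0.08057671]
call
 [0.0, -0.0, 0.0, 0.417, 0.852, 0.826]
call
 [0.0, -0.0, 0.0, 0.417, 0.852, 0.826]
call
 [0.0, -0.0, 0.0, 0.417, 0.852, 0.825]
call
 [0.0, 0.0, 0.0, -0.001, -0.001, 0.794]
```

>>> apply_moves --increments '[[[0,0,0,0.417,0.852,0.7,-0.4],[0,0,0,0.417,0.852,0.7,-0.4],[0,0,0,0.417,0.852,0.7,-0.4],[0,0,0,0.417,0.852,0.7,-0.4]]]'

```text
clock: 14.3
eef_pos: [0.4812, -0.2717, 0.3331]
eef_rot: [[-0.958, 0.288, -0.008], [0.288, 0.958, 0.007], [0.009, 0.004, -1.0]]
force: [1.2, -0.3, 0.2]
grip_width: 0.027
finger_force: 0.0
```

>>> apply_moves --increments '[[[0,0,0,0.417,0.852,0.85,-0.4],[0,0,0,0.417,0.852,0.85,-0.4],[0,0,0,0.417,0.852,0.85,-0.4],[0,0,0,0.417,0.852,0.85,-0.4]]]'

```text
clock: 14.63
eef_pos: [0.465, -0.1784, 0.2481]
eef_rot: [[-0.958, 0.288, -0.009], [0.288, 0.958, 0.006], [0.01, 0.003, -1.0]]
force: [-0.3, 0.2, -0.3]
grip_width: 0.0272
finger_force: 0.0
```

>>> apply_moves --increments '[[[0,0,0,0.417,0.852,0.92,-0.4],[0,0,0,0.417,0.852,0.92,-0.4],[0,0,0,0.417,0.852,0.92,-0.4],[0,0,0,0.417,0.852,0.92,-0.4],[0,0,0,0.417,0.852,0.92,-0.4],[0,0,0,0.417,0.852,0.92,-0.4]]]'

```text
clock: 15.13
eef_pos: [0.4542, -0.0905, 0.1613]
eef_rot: [[-0.957, 0.289, -0.001], [0.289, 0.957, 0.0], [0.001, -0.0, -1.0]]
force: [-0.2, -0.3, 1.6]
grip_width: 0.0276
finger_force: 0.0
```

```bash
python3 - <<'E'
from rod import *
import cv2
o=r.observe();print(o["eef_pos"],o["grip_width"],o["force"].round(1),o["q"].round(2),o["clock"])
P=Plan(); t,M=rp(.18,0); P.go(t,M)
i=r.read_camera("side")["image"][120:300,200:400]; cv2.imwrite("pics/d.png",cv2.resize(i,None,fx=3.3,fy=3.3,interpolation=cv2.INTER_CUBIC))
E
```

```text
[ 0.45415143 -0.09053627  0.16126555] 0.027641899870225493 [-0.2 -0.3  1.6] [-0.33  0.38  1.83 -0.    0.94 -1.6 ] 15.1333
call
 [-0.0, -0.0, 0.001, 0.006, 0.004, 0.807]
```

View pics/d.png

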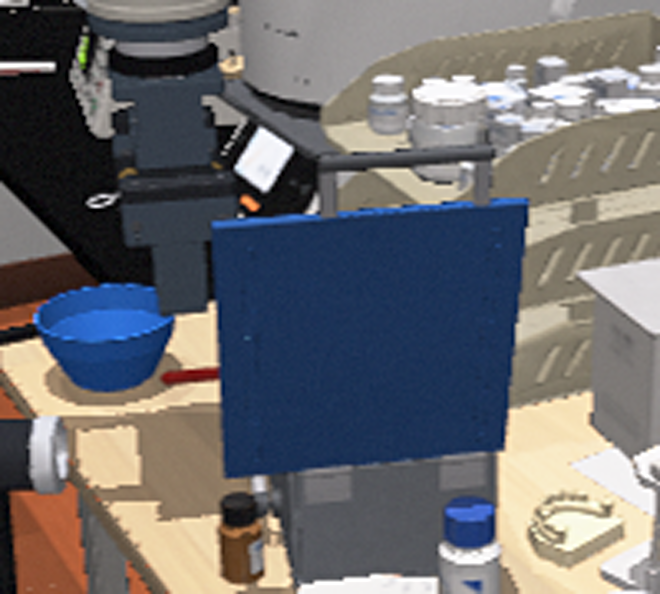

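The fingers (185,300) stand just above the red bar (190,377). I descend and grip it.

>>> apply_moves --increments '[[[0,0,0,0,0,0.2,-0.3],[0,0,0,0,0,0.4,-0.3],[0,0,0,0,0,0.55,-0.3],[0,0,0,0,0,0.65,-0.3],[0,0,0,0,0,0.75,-0.3],[0,0,0,0,0,0.8,-0.3],[0,0,0,0,0,0.8,-0.3],[0,0,0,0,0,0.8,-0.3]]]'

```text
clock: 15.85
eef_pos: [0.4546, -0.091, 0.0819]
eef_rot: [[-0.957, 0.29, 0.001], [0.29, 0.957, -0.0], [-0.001, -0.0, -1.0]]
force: [-0.7, 0.2, -0.6]
grip_width: 0.0321
finger_force: 0.0
```

>>> apply_moves --increments '[[[0,0,0,0,0,0,-0.5],[0,0,0,0,0,0,-0.7],[0,0,0,0,0,0,-0.9],[0,0,0,0,0,0,-0.9],[0,0,0,0,0,0,-0.9],[0,0,0,0,0,0,-0.9]]]' --force 6

```text
clock: 16.35
eef_pos: [0.4544, -0.0896, 0.0817]
eef_rot: [[-0.957, 0.29, 0.001], [0.29, 0.957, 0.001], [-0.001, 0.001, -1.0]]
force: [3.4, 11.4, 4.2]
grip_width: 0.0112
finger_force: 6.0
```

```bash
python3 - <<'E'
from rod import *
o=r.observe();print(o["eef_pos"],o["grip_width"],o["finger_force"],o["force"].round(1),o["q"].round(2),o["clock"])
P=Plan(*rp(.18,0))
A=[(.18,0),(.5,.1),(.8,.25),(1.1,.45),(1.35,.6),(1.5,.7)]
for (a,s),(b,t) in zip(A,A[1:]): 
    n=5; P.call(*[rp(a+(b-a)*k/n,s+(t-s)*k/n) for k in range(1,n+1)])
E
```

```text
[ 0.45437693 -0.08959929  0.0817267 ] 0.01115880975484788 6.00110650062561 [ 3.4 11.4  4.2] [-0.32  0.51  1.91  0.    0.72 -1.6 ] 16.35
call
 [0.006, -0.0, -0.0, 0.0, -0.03, -0.077]
 [0.013, -0.0, -0.0, -0.0, -0.064, -0.152]
 [0.019, -0.0, 0.0, -0.0, -0.104, -0.225]
 [0.025, -0.0, 0.0, -0.0, -0.148, -0.295]
 [0.032, -0.0, 0.0, 0.0, -0.196, -0.361]
call
 [0.009, -0.0, 0.0, -0.0, -0.054, -0.054]
 [0.019, 0.0, 0.0, -0.0, -0.112, -0.105]
 [0.028, -0.0, -0.0, -0.0, -0.172, -0.152]
 [0.038, 0.0, -0.0, -0.0, -0.235, -0.196]
 [0.048, -0.0, -0.0, -0.0, -0.301, -0.235]
call
 [0.012, -0.0, -0.0, 0.0, -0.071, -0.024]
 [0.025, -0.0, -0.0, -0.0, -0.144, -0.044]
 [0.038, -0.0, 0.0, -0.0, -0.218, -0.059]
 [0.051, 0.0, 0.0, -0.0, -0.293, -0.07]
 [0.063, -0.0, 0.0, 0.0, -0.368, -0.076]
call
 [0.01, -0.0, 0.0, -0.0, -0.063, 0.012]
 [0.019, 0.0, 0.0, -0.0, -0.124, 0.026]
 [0.029, -0.0, 0.0, -0.0, -0.185, 0.044]
 [0.038, -0.0, 0.0, -0.0, -0.245, 0.065]
 [0.048, -0.0, 0.0, -0.0, -0.303, 0.089]
call
 [0.006, -0.0, 0.0, -0.0, -0.032, 0.021]
 [0.013, 0.0, 0.0, 0.0, -0.063, 0.042]
 [0.019, -0.0, 0.0, 0.0, -0.094, 0.065]
 [0.025, -0.0, 0.0, 0.0, -0.124, 0.089]
 [0.032, -0.0, 0.0, -0.0, -0.153, 0.114]
```

>>> apply_moves --increments '[[[0,0,0,0,0.02,0,-0.9],[0.006,0,0,0,-0.01,-0.077,-0.9],[0.013,0,0,0,-0.044,-0.152,-0.9],[0.019,0,0,0,-0.084,-0.225,-0.9],[0.025,0,0,0,-0.128,-0.295,-0.9],[0.032,0,0,0,-0.176,-0.361,-0.9],[0.032,0,0,0,-0.176,-0.361,-0.9]]]'

```text
clock: 16.93
eef_pos: [0.449, -0.1073, 0.1186]
eef_rot: [[-0.957, 0.288, -0.028], [0.289, 0.952, -0.098], [-0.001, -0.102, -0.995]]
force: [-0.1, 3.0, 3.1]
grip_width: 0.0098
finger_force: 6.0
```

```bash
cat > rs.py <<'E'
from rod import *
o=r.observe();M=np.array(o["eef_rot"]);b=np.array(o["eef_pos"])+.006*M[:,2]-ch(0,-.03,.03); y=b[0]*np.cos(YC)+b[1]*np.sin(YC)
f=o["force"]; print("r,prop",np.hypot(y,b[2]),np.arctan2(b[2],y)-.17,"tilt",np.arcsin(-(M[0,2]*np.cos(YC)+M[1,2]*np.sin(YC))),o["grip_width"],f.round(1),o["q"].round(2),o["clock"])
E
python3 rs.py
```

```text
r,prop 0.1325953026011763 0.5031302955605149 tilt 0.10197705406718333 0.009788121974944322 [-0.1  3.   3.1] [-0.29  0.45  1.87 -0.14  0.82 -1.47] 16.9333
```

>>> apply_moves --increments '[[[0.009,0,0,0,-0.054,-0.054,-0.9],[0.019,0,0,0,-0.112,-0.105,-0.9],[0.028,0,0,0,-0.172,-0.152,-0.9],[0.038,0,0,0,-0.235,-0.196,-0.9],[0.048,0,0,0,-0.301,-0.235,-0.9]]]'

```text
clock: 17.35
eef_pos: [0.4409, -0.1337, 0.1443]
eef_rot: [[-0.957, 0.28, -0.072], [0.29, 0.927, -0.239], [-0.0, -0.25, -0.968]]
force: [-0.3, 3.8, 1.2]
grip_width: 0.0095
finger_force: 6.0
```

>>> apply_moves --increments '[[[0.012,0,0,0,-0.071,-0.024,-0.9],[0.025,0,0,0,-0.144,-0.044,-0.9],[0.038,0,0,0,-0.218,-0.059,-0.9],[0.051,0,0,0,-0.293,-0.07,-0.9],[0.063,0,0,0,-0.368,-0.076,-0.9],[0.063,0,0,0,-0.368,-0.076,-0.9]]]'

```text
clock: 17.85
eef_pos: [0.431, -0.1661, 0.1605]
eef_rot: [[-0.957, 0.26, -0.126], [0.289, 0.861, -0.418], [0.0, -0.436, -0.9]]
force: [-0.9, 2.0, 7.6]
grip_width: 0.0099
finger_force: 6.0
```

```bash
python3 rs.py
```

```text
r,prop 0.1313960889108313 1.0903286105065202 tilt 0.45149864195511613 0.009865101168807686 [-0.9  2.   7.6] [-0.19  0.44  1.84 -0.55  0.98 -1.13] 17.85
```

>>> apply_moves --increments '[[[0.01,0,0,0,-0.063,0.012,-0.9],[0.019,0,0,0,-0.124,0.026,-0.9],[0.029,0,0,0,-0.185,0.044,-0.9],[0.038,0,0,0,-0.245,0.065,-0.9],[0.048,0,0,0,-0.303,0.089,-0.9],[0.048,0,0,0,-0.303,0.089,-0.9]]]'

```text
clock: 18.35
eef_pos: [0.4219, -0.1959, 0.1653]
eef_rot: [[-0.957, 0.238, -0.164], [0.289, 0.79, -0.541], [0.001, -0.565, -0.825]]
force: [-0.9, -0.4, 6.4]
grip_width: 0.0096
finger_force: 6.0
```

>>> apply_moves --increments '[[[0.006,0,0,0,-0.032,0.021,-0.9],[0.013,0,0,0,-0.063,0.042,-0.9],[0.019,0,0,0,-0.094,0.065,-0.9],[0.025,0,0,0,-0.124,0.089,-0.9],[0.032,0,0,0,-0.153,0.114,-0.9],[0.032,0,0,0,-0.153,0.114,-0.9],[0.032,0,0,0,-0.153,0.114,-0.9],[0.032,0,0,0,-0.153,0.114,-0.9]]]'

```text
clock: 19.02
eef_pos: [0.4165, -0.2139, 0.1646]
eef_rot: [[-0.957, 0.221, -0.187], [0.289, 0.732, -0.617], [0.0, -0.644, -0.765]]
force: [-1.1, -1.3, -1.0]
grip_width: 0.0097
finger_force: 6.0
```

```bash
python3 rs.py
```

```text
r,prop 0.13052479189248348 1.4855945630987868 tilt 0.7003338615401743 0.009682712741022973 [-1.1 -1.3 -1. ] [-0.15  0.52  1.87 -0.82  1.06 -0.9 ] 19.0167
```

>>> apply_moves --increments '[[[0,0,0,0,0,0,-0.7],[0,0,0,0,0,0,-0.5],[0,0,0,0,0,0,-0.3],[0,0,0,0,0,0,-0.3],[0,0,0,0,0,0,-0.3],[0,0,0,0,0,-0.2,-0.3],[0,0,0,0,0,-0.5,-0.3],[0,0,0,0,0,-1,-0.3],[0,0,0,0,0,-1,-0.3]]]'

```text
clock: 19.77
eef_pos: [0.4373, -0.15, 0.2446]
eef_rot: [[-0.958, 0.223, -0.182], [0.288, 0.732, -0.617], [-0.005, -0.643, -0.766]]
force: [0.7, -0.1, 1.5]
grip_width: 0.0319
finger_force: 0.0
```

>>> apply_moves --increments '[[[0,0,0,0,0,-0.4,-0.3],[0,0,0,0,0,-0.8,-0.3],[0,0,0,0,0,-1,-0.3],[0,0,0,0,0,-1,-0.3]]]'

```text
clock: 20.1
eef_pos: [0.4559, -0.0887, 0.3203]
eef_rot: [[-0.958, 0.223, -0.181], [0.287, 0.733, -0.617], [-0.005, -0.643, -0.766]]
force: [-0.5, 0.6, -0.3]
grip_width: 0.0319
finger_force: 0.0
```

```bash
python3 rs.py; python3 - <<'E'
from h import *
import cv2
P=Plan(); M=rot(YC); h=np.array([.4999,-.3711,.41])
P.go([.46,-.13,.42],M); P.go(h,M); P.go([*h[:2],.33])
i=r.read_camera("side")["image"][120:300,200:400];j=r.read_camera("top")["image"][190:310,220:360]
cv2.imwrite("pics/e.png",np.hstack([cv2.resize(i,(460,414),interpolation=cv2.INTER_CUBIC),cv2.copyMakeBorder(cv2.resize(j,(336,288),interpolation=cv2.INTER_CUBIC),0,126,0,0,cv2.BORDER_CONSTANT)]))
E
```

```text
r,prop 0.30997009887088883 1.002568503838364 tilt 0.6984704838120619 0.03194158105631323 [-0.5  0.6 -0.3] [ 0.1   0.35  1.58 -0.64  1.53 -1.04] 20.1
call
 [-0.222, 0.002, 0.0, -0.164, -0.935, -0.516]
call
 [-0.0, -0.0, 0.0, -0.36, -0.731, 0.034]
call
 [-0.0, -0.0, 0.0, -0.36, -0.73, 0.034]
call
 [-0.0, -0.0, 0.0, -0.359, -0.731, 0.034]
call
 [0.0, 0.0, 0.0, -0.001, 0.001, 0.8]
```

View pics/e.png

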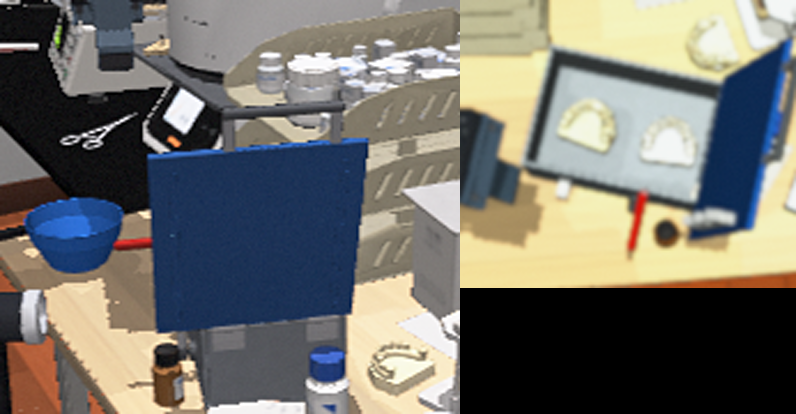

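The rod stands up: the red bar is at (637,222) in the right-hand top crop, the clip at (563,188) is empty, and the lid still leans. I check the prop angle numerically and go back to the handle.

>>> apply_moves --increments '[[[-0.222,0,0,-0.164,-0.935,-0.516,-0.4],[-0.222,0,0,-0.164,-0.935,-0.516,-0.4],[-0.222,0,0,-0.164,-0.935,-0.516,-0.4],[-0.222,0,0,-0.164,-0.935,-0.516,-0.4],[-0.222,0,0,-0.164,-0.935,-0.516,-0.4],[-0.222,0,0,-0.164,-0.935,-0.516,-0.4],[-0.222,0,0,-0.164,-0.935,-0.516,-0.4],[-0.222,0,0,-0.164,-0.935,-0.516,-0.4]]]'

```text
clock: 20.87
eef_pos: [0.4575, -0.1335, 0.416]
eef_rot: [[-0.956, 0.294, -0.004], [0.294, 0.956, -0.004], [0.002, -0.005, -1.0]]
force: [-0.3, -0.4, 0.8]
grip_width: 0.0272
finger_force: 0.0
```

>>> apply_moves --increments '[[[0,0,0,-0.36,-0.731,0.034,-0.4],[0,0,0,-0.36,-0.731,0.034,-0.4],[0,0,0,-0.36,-0.731,0.034,-0.4]]]'

```text
clock: 21.12
eef_pos: [0.4724, -0.2167, 0.4121]
eef_rot: [[-0.957, 0.291, -0.005], [0.291, 0.957, -0.006], [0.003, -0.007, -1.0]]
force: [-1.3, 1.1, -1.3]
grip_width: 0.0274
finger_force: 0.0
```

>>> apply_moves --increments '[[[0,0,0,-0.36,-0.731,0.034,-0.4],[0,0,0,-0.36,-0.731,0.034,-0.4],[0,0,0,-0.36,-0.731,0.034,-0.4]]]'

```text
clock: 21.37
eef_pos: [0.4856, -0.2973, 0.4084]
eef_rot: [[-0.957, 0.292, -0.005], [0.292, 0.957, -0.005], [0.003, -0.007, -1.0]]
force: [-0.6, 0.5, -0.2]
grip_width: 0.0276
finger_force: 0.0
```

>>> apply_moves --increments '[[[0,0,0,-0.36,-0.731,0.034,-0.4],[0,0,0,-0.36,-0.731,0.034,-0.4],[0,0,0,-0.36,-0.731,0.034,-0.4],[0,0,0,-0.36,-0.731,0.034,-0.4],[0,0,0,-0.36,-0.731,0.034,-0.4]]]'

```text
clock: 21.78
eef_pos: [0.4986, -0.3721, 0.4067]
eef_rot: [[-0.957, 0.289, -0.003], [0.289, 0.957, -0.003], [0.002, -0.004, -1.0]]
force: [1.0, 0.3, 0.5]
grip_width: 0.0275
finger_force: 0.0
```

```bash
python3 st.py; python3 - <<'E'
from h import *
P=Plan(); P.go([.4999,-.3711,.329],rot(YC))
for p in (1.3,1.4,1.5,1.6):
  a=.17+p; e=[ch(x,-.028+.13*np.cos(a),.03+.13*np.sin(a)) for x in(-.083,-.143)]
  print(p,proj("top",e).round(1).tolist(),"obs (295,270.4),(291.7,296.3)", proj("side",e[1]).round(1),"obs side tip",115/2.3+200,244/2.3+120)
E
```

```text
[ 0.49860173 -0.37211764  0.4066529 ] 0.027496401468211255 0.0 [1.  0.3 0.5] [-0.73  0.39  1.08 -0.    1.68 -2.01] 21.7833
0.3134112302764078 1.7788430613424178
call
 [-0.001, -0.001, 0.0, -0.011, 0.016, 0.776]
1.3 [[285.3, 268.3], [279.8, 292.1]] obs (295,270.4),(291.7,296.3) [[248.8 220.9]] obs side tip 250.0 226.08695652173913
1.4 [[290.4, 269.4], [284.9, 293.2]] obs (295,270.4),(291.7,296.3) [[249.2 223.1]] obs side tip 250.0 226.08695652173913
1.5 [[295.6, 270.6], [290.1, 294.3]] obs (295,270.4),(291.7,296.3) [[249.6 225.8]] obs side tip 250.0 226.08695652173913
1.6 [[300.7, 271.8], [295.3, 295.5]] obs (295,270.4),(291.7,296.3) [[250.  229.1]] obs side tip 250.0 226.08695652173913
```

Prop is about 1.50. Now I grip the handle again and plan the lowering.

>>> apply_moves --increments '[[[0,0,0,-0.011,0.016,0.2,-0.4],[0,0,0,-0.011,0.016,0.4,-0.4],[0,0,0,-0.011,0.016,0.6,-0.4],[0,0,0,-0.011,0.016,0.776,-0.4],[0,0,0,-0.011,0.016,0.776,-0.4],[0,0,0,-0.011,0.016,0.776,-0.4]]]'

```text
clock: 22.28
eef_pos: [0.4998, -0.3707, 0.3302]
eef_rot: [[-0.958, 0.288, -0.002], [0.288, 0.958, -0.003], [0.002, -0.003, -1.0]]
force: [0.0, -0.6, 0.0]
grip_width: 0.0276
finger_force: 0.0
```

>>> apply_moves --increments '[[[0,0,0,0,0,0,-0.6],[0,0,0,0,0,0,-0.7],[0,0,0,0,0,0,-0.9],[0,0,0,0,0,0,-0.9],[0,0,0,0,0,0,-0.9],[0,0,0,0,0,0,-0.9]]]' --force 10

```text
clock: 22.78
eef_pos: [0.5004, -0.3715, 0.3314]
eef_rot: [[-0.957, 0.289, 0.001], [0.289, 0.957, -0.003], [-0.002, -0.003, -1.0]]
force: [1.5, 6.7, 6.2]
grip_width: 0.0097
finger_force: 10.0
```

```bash
python3 lid.py 1.84 1.5 1.25 1.12 1.03; python3 st.py
```

```text
[ 0.50042964 -0.37149222  0.33141179] 0.00969512249183942 10.002565830945969 [1.46987574 6.67110029 6.1851238 ] 22.7833
call
 [0.0, 0.0, 0.0, 0.0, 0.13, -0.032]
 [0.0, 0.0, 0.0, -0.0, 0.262, -0.057]
 [0.0, 0.0, 0.0, -0.0, 0.396, -0.074]
 [0.0, 0.0, 0.0, -0.0, 0.53, -0.083]
 [0.0, 0.0, 0.0, -0.0, 0.664, -0.085]
 [0.0, 0.0, 0.0, 0.0, 0.798, -0.079]
call
 [0.0, 0.0, 0.0, -0.0, 0.118, 0.011]
 [0.0, 0.0, 0.0, 0.0, 0.235, 0.028]
 [0.0, 0.0, 0.0, -0.0, 0.351, 0.051]
 [0.0, 0.0, 0.0, 0.0, 0.466, 0.08]
 [0.0, 0.0, 0.0, -0.0, 0.58, 0.115]
call
 [0.0, 0.0, 0.0, 0.0, 0.096, 0.034]
 [0.0, 0.0, 0.0, 0.0, 0.192, 0.073]
 [0.0, 0.0, 0.0, -0.0, 0.285, 0.115]
call
 [0.0, 0.0, 0.0, 0.0, 0.095, 0.049]
 [0.0, 0.0, 0.0, -0.0, 0.187, 0.102]
[ 0.50042964 -0.37149222  0.33141179] 0.00969512249183942 10.002565830945969 [1.5 6.7 6.2] [-0.73  0.42  1.21 -0.    1.5  -2.01] 22.7833
0.2399938526318977 1.8390301697617017
```

>>> apply_moves --increments '[[[0,0,0,0,0.13,-0.032,-0.9],[0,0,0,0,0.262,-0.057,-0.9],[0,0,0,0,0.396,-0.074,-0.9],[0,0,0,0,0.53,-0.083,-0.9],[0,0,0,0,0.664,-0.085,-0.9],[0,0,0,0,0.798,-0.079,-0.9]]]' --force 12

```text
clock: 23.28
eef_pos: [0.524, -0.2945, 0.3387]
eef_rot: [[-0.957, 0.289, 0.001], [0.289, 0.957, -0.004], [-0.002, -0.004, -1.0]]
force: [6.3, -1.8, 4.5]
grip_width: 0.0096
finger_force: 12.0
```

>>> apply_moves --increments '[[[0,0,0,0,0.118,0.011,-0.9],[0,0,0,0,0.235,0.028,-0.9],[0,0,0,0,0.351,0.051,-0.9],[0,0,0,0,0.466,0.08,-0.9],[0,0,0,0,0.58,0.115,-0.9],[0,0,0,0,0.58,0.115,-0.9]]]'

```text
clock: 23.78
eef_pos: [0.5411, -0.2376, 0.3261]
eef_rot: [[-0.958, 0.288, 0.001], [0.288, 0.958, -0.003], [-0.002, -0.002, -1.0]]
force: [6.8, -0.4, 2.7]
grip_width: 0.0096
finger_force: 12.0
```

```bash
python3 st.py
```

```text
[ 0.5411385  -0.23763801  0.32605186] 0.009638124849626626 12.015068382024765 [ 6.8 -0.4  2.7] [-0.51  0.37  1.3  -0.    1.46 -1.79] 23.7833
0.2385822636665055 1.2452612285135345
```

>>> apply_moves --increments '[[[0,0,0,0,0.05,0.017,-0.9],[0,0,0,0,0.096,0.034,-0.9],[0,0,0,0,0.145,0.053,-0.9],[0,0,0,0,0.192,0.073,-0.9],[0,0,0,0,0.24,0.094,-0.9],[0,0,0,0,0.285,0.115,-0.9],[0,0,0,0,0.285,0.115,-0.9]]]'

```text
clock: 24.37
eef_pos: [0.5491, -0.2115, 0.3146]
eef_rot: [[-0.957, 0.288, 0.001], [0.288, 0.957, -0.003], [-0.002, -0.003, -1.0]]
force: [7.5, -0.5, 1.9]
grip_width: 0.0101
finger_force: 12.0
```

>>> apply_moves --increments '[[[0,0,0,0,0.03,0.015,-0.9],[0,0,0,0,0.06,0.03,-0.9],[0,0,0,0,0.095,0.049,-0.9],[0,0,0,0,0.12,0.062,-0.9],[0,0,0,0,0.12,0.062,-0.9],[0,0,0,0,0.12,0.062,-0.9]]]'

```text
clock: 24.87
eef_pos: [0.5524, -0.2005, 0.3085]
eef_rot: [[-0.957, 0.289, 0.001], [0.289, 0.957, -0.003], [-0.002, -0.003, -1.0]]
force: [7.6, -0.9, 1.2]
grip_width: 0.0096
finger_force: 12.0
```

```bash
python3 st.py
```

```text
[ 0.55244994 -0.20051729  0.30852248] 0.009646662456201997 12.010905593633652 [ 7.6 -0.9  1.2] [-0.45  0.38  1.34 -0.    1.42 -1.73] 24.8667
0.23818381959550952 1.0664048251090341
```

>>> apply_moves --increments '[[[0,0,0,0,0.01,0.006,-0.9],[0,0,0,0,0.02,0.012,-0.9],[0,0,0,0,0.03,0.018,-0.9],[0,0,0,0,0.04,0.024,-0.9],[0,0,0,0,0.04,0.024,-0.9]]]'

```text
clock: 25.28
eef_pos: [0.5536, -0.1968, 0.3062]
eef_rot: [[-0.957, 0.289, 0.001], [0.289, 0.957, -0.003], [-0.002, -0.003, -1.0]]
force: [6.9, -0.8, 2.8]
grip_width: 0.0099
finger_force: 12.0
```

```bash
python3 st.py
```

```text
[ 0.55357758 -0.19677393  0.30623216] 0.009869401053940324 12.014421969652176 [ 6.9 -0.8  2.8] [-0.44  0.38  1.35 -0.    1.41 -1.72] 25.2833
0.2381111680131565 1.0473810199441187
```

>>> apply_moves --increments '[[[0,0,0,0,0.01,0.006,-0.9],[0,0,0,0,0.02,0.012,-0.9],[0,0,0,0,0.03,0.018,-0.9],[0,0,0,0,0.04,0.024,-0.9],[0,0,0,0,0.04,0.024,-0.9]]]'

```text
clock: 25.7
eef_pos: [0.5548, -0.1929, 0.3038]
eef_rot: [[-0.957, 0.289, 0.001], [0.289, 0.957, -0.003], [-0.002, -0.003, -1.0]]
force: [7.5, -1.5, 2.1]
grip_width: 0.0097
finger_force: 12.0
```

```bash
python3 st.py
```

```text
[ 0.55476893 -0.19294535  0.30383947] 0.009734014534840884 12.01508492231369 [ 7.5 -1.5  2.1] [-0.43  0.38  1.35 -0.    1.41 -1.71] 25.7
0.23808874325611729 1.0277705991244803
```

```bash
cat > red.py <<'E'
from h import *
import cv2
def red(n,box):
    x0,y0,x1,y1=box; im=r.read_camera(n)["image"][y0:y1,x0:x1].astype(int); m=(im[...,2]>110)&(im[...,1]<60)&(im[...,0]<60)
    ys,xs=np.where(m); 
    if len(xs): print(n,len(xs),"x",xs.min()+x0,xs.max()+x0,"y",ys.min()+y0,ys.max()+y0,"low",xs[ys==ys.max()].mean()+x0,"left",ys[xs==xs.min()].mean()+y0)
    else: print(n,"none")
red("top",(260,255,320,310)); red("side",(225,190,300,260))
for p in (1.3,1.4,1.5,1.6,1.7):
  a=.17+p; e=[ch(x,-.028+.13*np.cos(a),.03+.13*np.sin(a)) for x in(-.112,-.143)]
  print(p,proj("top",e).round(1).tolist(),proj("side",e).round(1).tolist())
E
python3 red.py
```

```text
top 25 x 290 293 y 281 292 low 290.0 left 290.0
side 39 x 250 263 y 223 226 low 253.0 left 225.0
1.3 [[282.7, 279.7], [279.8, 292.1]] [[262.9, 219.7], [248.8, 220.9]]
1.4 [[287.8, 280.8], [284.9, 293.2]] [[263.4, 221.8], [249.2, 223.1]]
1.5 [[293.0, 282.0], [290.1, 294.3]] [[263.9, 224.5], [249.6, 225.8]]
1.6 [[298.1, 283.2], [295.3, 295.5]] [[264.5, 227.7], [250.0, 229.1]]
1.7 [[303.1, 284.5], [300.4, 296.8]] [[265.1, 231.5], [250.5, 232.9]]
```

>>> apply_moves --increments '[[[0,0,0,0,0.01,0.006,-0.9],[0,0,0,0,0.02,0.012,-0.9],[0,0,0,0,0.03,0.018,-0.9],[0,0,0,0,0.03,0.018,-0.9],[0,0,0,0,0.03,0.018,-0.9]]]'

```text
clock: 26.22
eef_pos: [0.5556, -0.1902, 0.302]
eef_rot: [[-0.957, 0.289, 0.001], [0.289, 0.957, -0.003], [-0.002, -0.003, -1.0]]
force: [7.4, -2.0, 1.8]
grip_width: 0.0097
finger_force: 12.0
```

```bash
python3 st.py; python3 red.py | head -2; python3 - <<'E'
import cv2,numpy as np
from workcell import r
i=r.read_camera("side")["image"][110:300,200:400];j=r.read_camera("top")["image"][190:310,220:360]
cv2.imwrite("pics/f.png",np.hstack([cv2.resize(i,(460,437),interpolation=cv2.INTER_CUBIC),cv2.copyMakeBorder(cv2.resize(j,(336,288),interpolation=cv2.INTER_CUBIC),0,149,0,0,cv2.BORDER_CONSTANT)]))
E
```

```text
[ 0.55560187 -0.19017584  0.30202056] 0.009681756427213037 12.015267759561539 [ 7.4 -2.   1.8] [-0.43  0.38  1.35 -0.    1.4  -1.71] 26.2167
0.2380503945680016 1.0134206437195583
top 28 x 289 293 y 281 292 low 289.5 left 291.0
side 38 x 249 263 y 223 226 low 251.0 left 225.0
```

```bash
cat > ang.py <<'E'
from h import *
import cv2
im=r.read_camera("side")["image"]; hsv=cv2.cvtColor(im,cv2.COLOR_BGR2HSV)
m=cv2.inRange(hsv,(100,120,40),(125,255,255)); n,l,s,c=cv2.connectedComponentsWithStats(m)
M=cv2.morphologyEx(m,cv2.MORPH_CLOSE,np.ones((7,7)))
best=[]
def poly(th,dy):
    q=[]
    for x in(-.112,.074):
        for u in(0,.202):
            for w in(-.004,.004): q.append(ch(x,-.1+dy+u*np.cos(th)-w*np.sin(th),.094+u*np.sin(th)+w*np.cos(th)))
    return cv2.convexHull(np.round(proj("side",np.array(q))*8).astype(np.int32))
for dy in(0,.002):
  res=[]
  for th in np.arange(.85,1.9,.01):
    a=np.zeros(m.shape,np.uint8); cv2.fillConvexPoly(a,poly(th,dy),255,shift=3)
    reg=np.zeros_like(a); reg[130:265,235:365]=1   # ignores bowl
    res.append((((a>0)&(M>0)&(reg>0)).sum()/(((a>0)|(M>0))&(reg>0)).sum(),round(th,2)))
  print(dy,sorted(res)[-4:])
E
python3 ang.py
```

```text
0 [(np.float64(0.9087905604719764), np.float64(0.95)), (np.float64(0.9094228504122497), np.float64(0.96)), (np.float64(0.9094326324444967), np.float64(0.98)), (np.float64(0.9111032615094784), np.float64(0.97))]
0.002 [(np.float64(0.9149438865918488), np.float64(0.97)), (np.float64(0.9154494715591972), np.float64(0.94)), (np.float64(0.917517208639924), np.float64(0.95)), (np.float64(0.9179608772969768), np.float64(0.96))]
```

View pics/f.png

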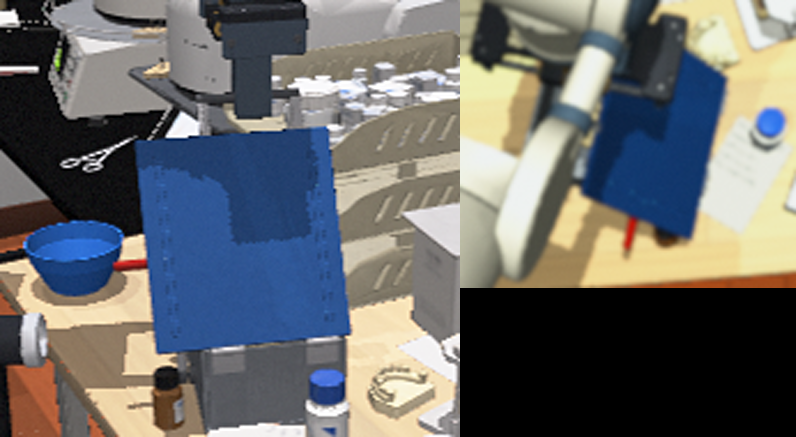

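The last picture shows the lid at about 1.0 rad, still held by the handle. The red bar sticks out under the front overhang at (630,235) in the top crop. I lower further in small steps and watch the force.

>>> apply_moves --increments '[[[0,0,0,0,0.01,0.006,-0.9],[0,0,0,0,0.02,0.012,-0.9],[0,0,0,0,0.03,0.018,-0.9],[0,0,0,0,0.03,0.018,-0.9]]]'

```text
clock: 26.8
eef_pos: [0.5565, -0.1876, 0.3003]
eef_rot: [[-0.957, 0.289, 0.001], [0.289, 0.957, -0.004], [-0.002, -0.004, -1.0]]
force: [6.6, -4.4, 4.3]
grip_width: 0.0096
finger_force: 12.0
```

```bash
python3 st.py; python3 red.py | head -2;python3 ang.py
```

```text
[ 0.55645314 -0.18759148  0.30033563] 0.00960498961653678 12.014845758676529 [ 6.6 -4.4  4.3] [-0.43  0.39  1.36 -0.    1.4  -1.7 ] 26.8
0.23808086786030197 0.9999804488436499
top 27 x 289 292 y 281 292 low 289.0 left 288.7142857142857
side 36 x 249 263 y 223 225 low 254.5 left 225.0
0 [(np.float64(0.9072395526780459), np.float64(0.97)), (np.float64(0.9080037887757518), np.float64(0.94)), (np.float64(0.9089726918075423), np.float64(0.95)), (np.float64(0.9091552619159982), np.float64(0.96))]
0.002 [(np.float64(0.9136153572698187), np.float64(0.96)), (np.float64(0.9139861806051942), np.float64(0.93)), (np.float64(0.9156454491374182), np.float64(0.94)), (np.float64(0.9161221337768801), np.float64(0.95))]
```

Resistance has built up and the rod is still at about 1.48, so it looks seated. I open slightly; the fingers stay around the bar as a catch.

>>> apply_moves --increments '[[[0,0,0,0,0,0,-0.8],[0,0,0,0,0,0,-0.75],[0,0,0,0,0,0,-0.65],[0,0,0,0,0,0,-0.55],[0,0,0,0,0,0,-0.5],[0,0,0,0,0,0,-0.5],[0,0,0,0,0,0,-0.5],[0,0,0,0,0,0,-0.5]]]'

```text
clock: 27.62
eef_pos: [0.5554, -0.188, 0.2998]
eef_rot: [[-0.957, 0.29, -0.001], [0.29, 0.957, -0.003], [0.0, -0.003, -1.0]]
force: [0.7, 0.6, -0.5]
grip_width: 0.0225
finger_force: 0.0
```

```bash
python3 st.py; python3 red.py | head -2;python3 ang.py
```

```text
[ 0.55541659 -0.18804556  0.29982697] 0.022513878231622528 0.0 [ 0.7  0.6 -0.5] [-0.43  0.39  1.36 -0.    1.4  -1.7 ] 27.6167
0.2372556148730879 1.0014311469975306
top 27 x 289 292 y 281 292 low 289.0 left 289.3333333333333
side 37 x 249 263 y 223 225 low 255.5 left 225.0
0 [(np.float64(0.9080473372781065), np.float64(0.94)), (np.float64(0.9084059336001884), np.float64(0.97)), (np.float64(0.9090157154673284), np.float64(0.95)), (np.float64(0.9096485020051899), np.float64(0.96))]
0.002 [(np.float64(0.9140271493212669), np.float64(0.93)), (np.float64(0.9147902346527613), np.float64(0.96)), (np.float64(0.915685574979189), np.float64(0.94)), (np.float64(0.9168448562603944), np.float64(0.95))]
```

>>> apply_moves --increments '[[[0,0,0,0,0,-0.1,-0.5],[0,0,0,0,0,-0.2,-0.5],[0,0,0,0,0,-0.4,-0.5],[0,0,0,0,0,-0.7,-0.5],[0,0,0,0,0,-1,-0.5],[0,0,0,0,0,-1,-0.5],[0,0,0,0,0,-1,-0.5]]]'

```text
clock: 28.35
eef_pos: [0.5562, -0.1881, 0.4026]
eef_rot: [[-0.957, 0.29, 0.003], [0.289, 0.957, -0.005], [-0.005, -0.004, -1.0]]
force: [-0.1, 0.6, -1.2]
grip_width: 0.0227
finger_force: 0.0
```

>>> apply_moves --increments '[[[0,0,0,0,0.5,-0.2,-0.5],[0,0,0,0,0.9,-0.4,-0.5],[0,0,0,0,0.9,-0.4,-0.5],[0,0,0,0,0.9,-0.4,-0.5],[0,0,0,0,0.9,-0.4,-0.5],[0,0,0,0,0.9,-0.4,-0.5],[0,0,0,0,0.9,-0.4,-0.5],[0,0,0,0,0.9,-0.4,-0.5],[0,0,0,0,0.9,-0.4,-0.5],[0,0,0,0,0.9,-0.4,-0.5],[0,0,0,0,0.9,-0.4,-0.5],[0,0,0,0,0.9,-0.4,-0.5]]]'

```text
clock: 29.35
eef_pos: [0.5816, -0.1017, 0.4396]
eef_rot: [[-0.957, 0.29, -0.001], [0.29, 0.957, -0.003], [0.0, -0.003, -1.0]]
force: [-0.8, -0.3, -0.1]
grip_width: 0.0227
finger_force: 0.0
```

```bash
python3 st.py; python3 red.py | head -2;python3 ang.py
```

```text
[ 0.58162818 -0.10170032  0.43956387] 0.022703405737699283 0.0 [-0.8 -0.3 -0.1] [-0.27  0.32  1.09 -0.    1.73 -1.55] 29.35
0.40359468938264864 0.9997737437132012
top 27 x 289 292 y 281 292 low 289.0 left 289.1666666666667
side 36 x 249 263 y 223 225 low 255.0 left 225.0
0 [(np.float64(0.9074884656335029), np.float64(0.94)), (np.float64(0.9084573588471533), np.float64(0.95)), (np.float64(0.908523663762656), np.float64(0.97)), (np.float64(0.9090909090909091), np.float64(0.96))]
0.002 [(np.float64(0.913462683013927), np.float64(0.93)), (np.float64(0.9149087461483764), np.float64(0.96)), (np.float64(0.9151212553495007), np.float64(0.94)), (np.float64(0.9165083135391924), np.float64(0.95))]
```

```bash
python3 -c "
from workcell import r
print(r.sign_off())"
```

```text
the job is handed in; nothing more can be done
None
```

I handed the job in at about 29 s. The carton lies flat on the bench. The lid stood at about 1.0 rad by my measurement, held by the rod (prop about 1.48) in the notch nearer the hinge, and it did not move after the gripper let go and backed off. I judged the seating from the measured angles and the force, as the notch itself was hidden from both cameras.

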